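# Set up the model-shop display rail

## Task

Set up the counter display: lay the platform panel into the recess of the stand and press it down until it is flush with the rim. Then take the boxed cars that are there one by one, red first, then yellow, then blue: hook each over the green loading stretch of the rail and, hooked on, slide it along to hang still, centred at the ticket of its own colour. Leave the lorry, the cleaner bottle and the locomotive where they are.

Things in the scene. Friction and masses are not known exactly. Their poses are not given: they have to be found in the camera images.
- stand: display stand, fixed: board 150 (x -70 to +80) x 600 (y) x 12 mm with the rail above it and, towards the robot, a wooden frame around a recess. Origin: on the counter under the rail's middle; z up, y along the rail (to the robot's left), x away from the robot
- rail_mid (a point): middle of the rail, on its axis, 175 mm above the counter; axes as the stand's. Round steel rail, 12 mm diameter, along y from -290 to +290 mm, on two 16 mm square posts under its very ends. Its loading stretch, coloured green, is y = +130 to +250 mm
- recess (a point): centre of the recess at rim-top height (24 mm), at stand x = -165 mm, y = 0; axes as the stand's. Recess 86 (x) x 116 (y) mm inside, frame 110 x 140 mm outside
- bed (a joint): black bed that fills the recess floor, how far it is pressed down in m: 0 = raised, top 4 mm below the rim; 0.008 = fully down, top 12 mm below the rim. Stiff: needs about 8 N to move down, carries the panel's weight without moving, and stays where it is pushed
- panel: loose grey platform panel, 80 (x) x 110 (y) x 12 mm plate with white edge lines, 160 g; along its middle an upright brick-coloured wall, 14 (x) x 70 (y) mm, from the plate up to z = 38 mm, to grip by. Origin: centre of the underside. Fits the recess with its long side along the stand's y, either way round, 3 mm play each side
- pack_red: red boxed toy car, upright, 160 g; absent in some runs. Origin: centre of underside. Box 50 (x) x 80 (y) x 60 mm high, window to +x; white hook on top (see hook_red); above it a red grip tab 14 (x) x 24 (y) mm, z 122 to 156 mm, at x = y = 0: pinch it from above, fingers closing along x, tips above z = 122. Starts with +x within 0.6 rad of straight away from the robot
- hook_red (a point): peak of the V-saddle under the red pack's crossbar: pack x = y = 0, z = 116 mm; the saddle slopes down 35 deg to x = -13 and 13. Strap 20 mm wide (y): stem x -19 to -13, z 60 to 122; crossbar x -19 to 19, z 116 to 122; lip x 13 to 19, hanging to z = 96. Open to +x (throat 36 high): bring it over the rail from the robot's side, then lower. Hanging, this point is 7 mm above the rail axis
- pack_yellow: yellow boxed toy car, upright, 160 g; absent in some runs. Origin: centre of underside. Box 50 (x) x 80 (y) x 60 mm high, window to +x; white hook on top (see hook_yellow); above it a yellow grip tab 14 (x) x 24 (y) mm, z 122 to 156 mm, at x = y = 0: pinch it from above, fingers closing along x, tips above z = 122. Starts with +x within 0.6 rad of straight away from the robot
- hook_yellow (a point): peak of the V-saddle under the yellow pack's crossbar: pack x = y = 0, z = 116 mm; the saddle slopes down 35 deg to x = -13 and 13. Strap 20 mm wide (y): stem x -19 to -13, z 60 to 122; crossbar x -19 to 19, z 116 to 122; lip x 13 to 19, hanging to z = 96. Open to +x (throat 36 high): bring it over the rail from the robot's side, then lower. Hanging, this point is 7 mm above the rail axis
- pack_blue: blue boxed toy car, upright, 160 g; absent in some runs. Origin: centre of underside. Box 50 (x) x 80 (y) x 60 mm high, window to +x; white hook on top (see hook_blue); above it a blue grip tab 14 (x) x 24 (y) mm, z 122 to 156 mm, at x = y = 0: pinch it from above, fingers closing along x, tips above z = 122. Starts with +x within 0.6 rad of straight away from the robot
- hook_blue (a point): peak of the V-saddle under the blue pack's crossbar: pack x = y = 0, z = 116 mm; the saddle slopes down 35 deg to x = -13 and 13. Strap 20 mm wide (y): stem x -19 to -13, z 60 to 122; crossbar x -19 to 19, z 116 to 122; lip x 13 to 19, hanging to z = 96. Open to +x (throat 36 high): bring it over the rail from the robot's side, then lower. Hanging, this point is 7 mm above the rail axis
- mark_red: the red mark: a red ticket 36 mm wide (y), 45 mm high on a 30 x 40 mm foot of the same colour, fixed on the stand's board 60 mm beyond the rail. Origin: centre of its underside, on the board; axes as the stand's. Along the rail from the green stretch come the blue, the yellow and, farthest, the red mark
- mark_yellow: the yellow mark: a yellow ticket 36 mm wide (y), 45 mm high on a 30 x 40 mm foot of the same colour, fixed on the stand's board 60 mm beyond the rail. Origin: centre of its underside, on the board; axes as the stand's. Along the rail from the green stretch come the blue, the yellow and, farthest, the red mark
- mark_blue: the blue mark: a blue ticket 36 mm wide (y), 45 mm high on a 30 x 40 mm foot of the same colour, fixed on the stand's board 60 mm beyond the rail. Origin: centre of its underside, on the board; axes as the stand's. Along the rail from the green stretch come the blue, the yellow and, farthest, the red mark
- lorry: bystander: toy lorry, 50 x 190 x 68 mm, long side along y; origin centre of underside
- cleaner: bystander: white cleaner bottle, 60 mm diameter, 170 mm high; origin centre of underside
- loco: bystander: green toy locomotive, 42 x 140 x 75 mm, long side along y; origin centre of underside
Mind the look-alikes: they are no part of the job. Several things have the shape of the pack_yellow; the one meant has the colours described above.

How it is judged:
By the outcome, as a careful person would: the job done as asked, in the order asked, and still so for the second after the job is handed in, with the robot touching nothing.
Of pack_red, pack_yellow, pack_blue only 2 to 3 are there at a start; the rules pass over those that are not, and their reading is None.
At some moment in a run one of panel, pack_red, pack_yellow, pack_blue may be knocked a few centimetres aside while the robot is not near it.
It also fails if it takes over 210 s, if anything falls off the work surface, if the arm or the gripper's body presses on something with over 40 N, if the wrist force passes 120 N, or if a joint passes its speed limit or range.

## Robot

A 6-joint arm with a two-finger parallel gripper is mounted at the origin on the work surface. World frame = base frame: x ahead of the robot, y to its left, z up, the work surface at z = 0. Lengths are in m, angles in rad, forces in N, time in s.
With the tool pointing down it reaches from about 0.25 to 0.775 m from the base axis. Payload 4 kg.
Tool frame: the origin (TCP) lies midway between the tips of the shut fingers; the grasp point (between the pads) lies 19 mm behind it (arm.grip_depth is the distance from the TCP to the grasp point, in m); z points along the fingers, y is the line along which they close (so a half turn about z gives the same grasp; the last joint's range is limited). The gripper opens to 85 mm and grips with 20 to 120 N. Pads are 22 mm wide; open, the fingers measure 114 mm over their backs; the gripper's body (76 mm by 85 mm) begins 54 mm behind the grasp point. The pads swing forward as they close: fully open they stand 13 mm farther back than shut.
Start: joints at [1.103, 0.087, 1.371, -0, 1.684, -0.103], TCP at [0.196, 0.514, 0.231] pointing down, gripper open.
Joint ranges: [-3.1, 3.1], [-0.76, 2.03], [0.27, 2.55], [-1.08, 4.22], [0.17, 2.65], [-2.57, 2.57]. Speed limits (rad/s): [2.79, 2.79, 3.14, 3.14, 3.14, 3.14].

## Interface

Orientations are given as [roll, pitch, yaw] about the fixed x, y, z axes, in that order (R = Rz(yaw) Ry(pitch) Rx(roll)).
In Python, from workcell import get_state, get_image, get_calibration, job, arm gives the robot as it stands. The module is installed in compiled form; this text tells all that it offers.
- The arm moves only by the tool play_rows, never from a script. Its argument "motion" is a list of rows, each an object of numbers: "tx", "ty", "tz": the shift along the world's x, y, z in m; "twist": the turn about the world's z in rad; "grip": the opening, from 0 (shut) to 1 (fully open). A call has 1 to 8 rows; each row is the pose to reach, as a shift and turn from the pose commanded when the call began; what a row does not reach only later rows make up. A row lasts 1/8 s, in which the tool goes at most 62.5 mm and 10.7 degrees, less where a joint would pass 70% of its speed; a pose out of reach is approached as far as the arm can. A call with a gripper value outside its range is refused whole. The fingers move at their own pace and stop on an object; "newtons" is the grip in N (left out, the last holds). Time passes only in rows, so rows that repeat a pose let the fingers close. It gives the time, the measured TCP pose, the force, the opening and the grip force at its end, in the units of the state.
- get_state(): the state, without advancing time (a new reading comes with each control period).
- get_image(name): name is "scene" or "side" or "wrist"; returns (picture, depth): 384x512x3 uint8, red, green, blue; 384x512 float32, m along the optical axis (not along the pixel's ray), 0 where there is no reading.
- get_calibration(name): a dict with "fx", "fy", "cx", "cy" (pixels), "rvec" (rotation vector, rad) and "tvec" (3), from world to camera coordinates, as OpenCV has them. Camera axes: x right, y down, z forward; pixel columns grow to the right and rows downward; lengths in m; the calibration is good to about 2 mm. A picture is of the moment at which its call begins: read the wrist's pose just before it. get_calibration takes no time and is no camera call; for the wrist camera it gives the pose at the moment of the call.
- job.sign_off(): hands the job in; it is judged then, once.
The state is a dict: "t": time; "joints": joint angles; "joint_velocities": joint speeds; "tau": joint torques, N m; "eef_pos": TCP position; "orientation": TCP orientation; "ft_force": force on the tool from outside, world axes, zero at the start; "torque": the same for the moment, N m; "finger_gap": finger opening in m; "finger_force": force on a finger pad.
Only numpy, scipy, OpenCV 4.12 (cv2) and the standard library are available. Lean on these libraries where they do the work, as an engineer would, in place of code of your own. Each camera call takes 0.05 s, during which the arm holds its last target. There are 200 camera calls.

## Working session

There is one attempt and no reset: what is moved stays moved. The work goes in short steps, Python scripts to look and compute and a tool call to move; the robot and the scene stay as the last step left them, time stands still between calls to the robot, and variables do not carry over. Pictures are saved under pics/ and viewed, at most 14 in all, crops included, and the job is handed in when it is done.

Besides the shell and the picture viewer there is one more tool, called after "Request:" as a command line: name --argument value ..., lists and objects as JSON in quotes. play_rows: Moves the arm, as the interface text tells. Its arguments: {"type":"object","properties":{"motion":{"type":"array","items":{"type":"object","properties":{"tx":{"type":"number"},"ty":{"type":"number"},"tz":{"type":"number"},"twist":{"type":"number"},"grip":{"type":"number"}}}},"newtons":{"type":"number"}},"required":["motion"]}

```bash
mkdir -p pics; cat > h.py <<'E'
import numpy as np, cv2
from workcell import get_state, get_image, get_calibration, job, arm
def cloud(name):
    c=get_calibration(name); im,d=get_image(name)
    R=cv2.Rodrigues(np.array(c['rvec'],float))[0]; t=np.array(c['tvec'],float).ravel()
    v,u=np.mgrid[0:384,0:512]
    P=np.stack([(u-c['cx'])/c['fx']*d,(v-c['cy'])/c['fy']*d,d],-1)
    W=(P-t)@R
    W[d<=0]=np.nan
    return im,W
def save(name,im,s=1.5):
    cv2.imwrite('pics/'+name,cv2.resize(im[:,:,::-1],None,fx=s,fy=s))
E
python3 - <<'E'
from h import *
a=cloud('scene');b=cloud('side')
save('scene.png',a[0]);save('side.png',b[0])
np.savez('c0.npz',si=a[0],sw=a[1],di=b[0],dw=b[1])
s=get_state();print(s)
for n in('scene','side'):
    c=get_calibration(n);R=cv2.Rodrigues(np.array(c['rvec'],float))[0];print(n,-R.T@np.array(c['tvec']).ravel(),R[2])
E
```

```text
{'t': 0.1, 'joints': array([ 1.10289623e+00,  8.78809091e-02,  1.37212031e+00, -1.65180972e-06,
        1.68358831e+00, -1.03118546e-01]), 'joint_velocities': array([-0.00109885, -0.00099853, -0.00222089,  0.00132758, -0.00226811,
        0.00120071]), 'tau': array([ 2.88521958e-03, -3.53013754e+01, -3.14219284e+01, -2.46587297e-04,
        7.91743747e-03, -5.51018866e-05]), 'eef_pos': array([0.19602078, 0.51340287, 0.23024755]), 'orientation': array([-3.13960621e+00, -2.03917511e-04,  2.77681072e+00]), 'ft_force': array([ 0.85161556, -0.53672168, -0.37591667]), 'torque': array([ 0.03344479, -0.02895697,  0.00354013]), 'finger_force': 0.0, 'finger_gap': 0.08533654385493068}
scene [ 1.51776327 -0.24706274  0.78291995] [-0.82143687  0.18614384 -0.5390658 ]
side [ 0.2630954  -0.88099006  1.00427677] [ 0.19205109  0.69631896 -0.69156076]
```

View pics/scene.png

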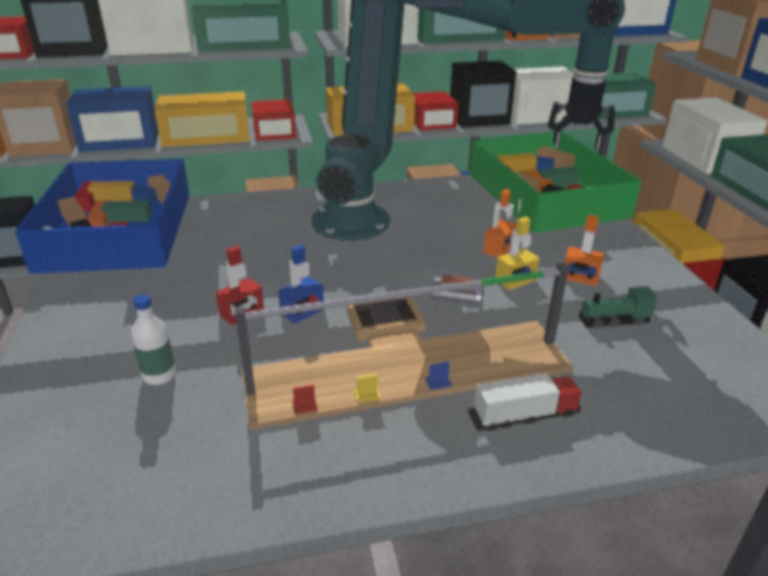

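View pics/side.png

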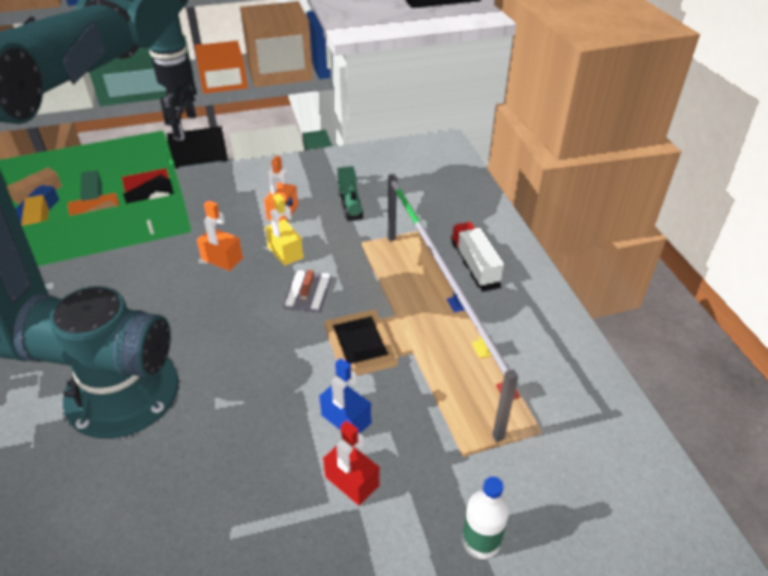

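Both views show all three packs: red at scene (240,290), blue (300,285), yellow (518,262). The panel is at (458,288) and the stand is turned a little. The orange packs are look-alikes.

```bash
cat >> h.py <<'E'
def hsvmask(im,col):
    h=cv2.cvtColor(im,cv2.COLOR_RGB2HSV).astype(int);H,S,V=h[...,0],h[...,1],h[...,2]
    r={'red':((H<5)|(H>174)),'yellow':(H>22)&(H<33),'blue':(H>108)&(H<125),'orange':(H>6)&(H<16),'green':(H>50)&(H<75)}[col]
    return r&(S>140)&(V>60)
def box(W,x0,x1,y0,y1,z0,z1):
    return (W[...,0]>x0)&(W[...,0]<x1)&(W[...,1]>y0)&(W[...,1]<y1)&(W[...,2]>z0)&(W[...,2]<z1)
E
python3 - <<'E'
from h import *
np.set_printoptions(precision=4,suppress=True)
z=np.load('c0.npz')
for n,im,W in(('scene',z['si'],z['sw']),('side',z['di'],z['dw'])):
    print(n)
    for col in('red','yellow','blue'):
        m=hsvmask(im,col)&box(W,.2,.9,-.5,.5,0.012,.2)
        k,lab,st,ce=cv2.connectedComponentsWithStats(m.astype(np.uint8),connectivity=8)
        for i in range(1,k):
            if st[i,4]>12:
                p=W[lab==i];print(col,st[i,4],ce[i],'med',np.median(p,0),'min',np.percentile(p,5,0),'max',np.percentile(p,95,0))
    # rail
    m=box(W,.3,.9,-.4,.45,.168,.19); p=W[m];
    hs=cv2.cvtColor(im,cv2.COLOR_RGB2HSV)[m]
    q=p[(hs[:,1]<70)|((hs[:,0]>50)&(hs[:,0]<80))]
    l=cv2.fitLine(q[:,:2].astype(np.float32),cv2.DIST_HUBER,0,.01,.01).ravel();print('rail',len(q),l,np.percentile(q,[1,99],axis=0),np.median(q[:,2]))
    # board edges
    m=box(W,.3,.95,-.4,.45,.008,.016);
    m=cv2.morphologyEx(m.astype(np.uint8),cv2.MORPH_OPEN,np.ones((3,3)))>0
    k,lab,st,ce=cv2.connectedComponentsWithStats(m.astype(np.uint8))
    i=1+np.argmax(st[1:,4]);p=W[lab==i][:,:2]
    print('board',st[i,4],cv2.minAreaRect(p.astype(np.float32)))
    # black bed/frame rim
    m=box(W,.3,.7,-.25,.2,.019,.029)
    m=cv2.morphologyEx(m.astype(np.uint8),cv2.MORPH_CLOSE,np.ones((3,3)))
    k,lab,st,ce=cv2.connectedComponentsWithStats(m)
    for i in range(1,k):
        if st[i,4]>80:p=W[(lab==i)&box(W,.3,.7,-.25,.2,.018,.03)][:,:2];print('rim',st[i,4],ce[i],cv2.minAreaRect(p.astype(np.float32)))
    m=box(W,.3,.6,-.05,.3,.03,.06)
    k,lab,st,ce=cv2.connectedComponentsWithStats(m.astype(np.uint8))
    for i in range(1,k):
        if st[i,4]>30:p=W[lab==i];print('wall?',st[i,4],ce[i],cv2.minAreaRect(p[:,:2].astype(np.float32)),p[:,2].max())
E
```

```text
scene
red 72 [155.7222 169.7917] med [ 0.3806 -0.2977  0.1445] min [ 0.3733 -0.3068  0.1297] max [ 0.3879 -0.2879  0.155 ]
red 320 [157.8313 196.7969] med [ 0.3838 -0.3036  0.0566] min [ 0.3515 -0.3368  0.0197] max [ 0.4107 -0.2584  0.0599]
red 236 [378.1102 262.4619] med [0.7939 0.2403 0.0456] min [0.761  0.225  0.0174] max [0.7983 0.2553 0.049 ]
red 211 [202.436  265.9289] med [ 0.6981 -0.2     0.0278] min [ 0.6952 -0.215   0.0148] max [ 0.7088 -0.1851  0.0541]
yellow 71 [348.4507 149.9296] med [0.3696 0.3194 0.1427] min [0.3628 0.3096 0.1257] max [0.3762 0.332  0.1547]
yellow 283 [343.9081 174.7244] med [0.3721 0.3097 0.0557] min [0.3484 0.279  0.0255] max [0.3957 0.3621 0.0589]
yellow 219 [244.1598 258.7123] med [ 0.6926 -0.091   0.0282] min [ 0.6893 -0.1068  0.0139] max [ 0.704  -0.0746  0.0542]
blue 76 [198.5921 168.9079] med [ 0.3986 -0.1718  0.1439] min [ 0.391  -0.182   0.1272] max [ 0.4051 -0.1615  0.155 ]
blue 267 [200.0562 194.1236] med [ 0.4018 -0.1718  0.0569] min [ 0.37   -0.2112  0.0348] max [ 0.4279 -0.1325  0.0601]
blue 71 [ 94.1549 200.6901] med [ 0.5501 -0.4523  0
[... 2007 characters left out ...]
3  0.1704]
rail 735 [ 0.0473 -0.9989  0.6191  0.0362] [[ 0.6018 -0.2983  0.1701]
 [ 0.6432  0.293   0.1871]] 0.17801176309329203
board 594 ((0.6060968041419983, -0.24371221661567688), (0.08323661237955093, 0.11429481953382492), 3.1691365242004395)
rim 1151 [240.3145 226.2606] ((0.4582770764827728, -0.0090288445353508), (0.11124802380800247, 0.14646552503108978), 2.2969508171081543)
wall? 140 [192.0214 163.3286] ((0.36895835399627686, 0.28639909625053406), (0.026310453191399574, 0.0582711398601532), 89.15948486328125) 0.05993557538582568
wall? 81 [203.4444 188.2222] ((0.3862224221229553, 0.17136262357234955), (0.07341083139181137, 0.014671307988464832), 65.88912200927734) 0.040813520592726214
```

Request:
play_rows --motion '[{"tx": 0.05,"ty": -0.05,"tz": 0.05,"twist": -0.18},{"tx": 0.19,"ty": -0.34,"tz": 0.06,"twist": -1.3},{"tx": 0.19,"ty": -0.34,"tz": 0.06,"twist": -1.3},{"tx": 0.19,"ty": -0.34,"tz": 0.06,"twist": -1.3},{"tx": 0.19,"ty": -0.34,"tz": 0.06,"twist": -1.3},{"tx": 0.19,"ty": -0.34,"tz": 0.06,"twist": -1.3},{"tx": 0.19,"ty": -0.34,"tz": 0.06,"twist": -1.3},{"tx": 0.19,"ty": -0.34,"tz": 0.06,"twist": -1.3}]'

```text
schema error: expected keys tx, ty, tz, twist, grip
```

Request:
play_rows --motion '[{"tx": 0,"twist": -0.18},{"twist": -0.3},{"twist": -0.3},{"twist": -0.3}]'

```text
schema error: expected keys tx, ty, tz, twist, grip
```

```bash
cat >> h.py <<'E'
def tool():
    s=get_state();y=s['orientation'][2];r=s['orientation'][0]
    print('t',s['t'],'pos',s['eef_pos'].round(4),'toolY deg',np.degrees(y)-90,'gap',s['finger_gap'],'F',s['ft_force'].round(1),'q',s['joints'].round(2));return s
E
python3 - <<'E'
from h import *
tool()
im,W=cloud('wrist');save('w1.png',im);np.savez('w1.npz',im=im,W=W)
c=get_calibration('wrist');R=cv2.Rodrigues(np.array(c['rvec'],float))[0];print(-R.T@np.array(c['tvec']).ravel(),R[2],R[0],c['fx'])
for b in((.3,.5,.08,.26,.03,.045),):
    m=box(W,*b);k,lab,st,ce=cv2.connectedComponentsWithStats(m.astype(np.uint8))
    for i in range(1,k):
        if st[i,4]>100:p=W[lab==i];print(st[i],cv2.minAreaRect(p[:,:2].astype(np.float32)),np.median(p,0))
E
```

```text
t 0.1 pos [0.196  0.5134 0.2302] toolY deg 69.09953460288295 gap 0.08533654385493068 F [ 0.9 -0.5 -0.4] q [ 1.1   0.09  1.37 -0.    1.68 -0.1 ]
[0.12825314 0.53945631 0.37394644] [ 0.26344328 -0.10207464 -0.9592593 ] [ 0.35648126  0.93430124 -0.00151771] 305.8986306034118
[ 59 369  39  15 449] ((0.3873971998691559, 0.17416369915008545), (0.05248933285474777, 0.01835782453417778), 60.5942268371582) [0.3848069  0.17441231 0.03865793]
```

View pics/w1.png

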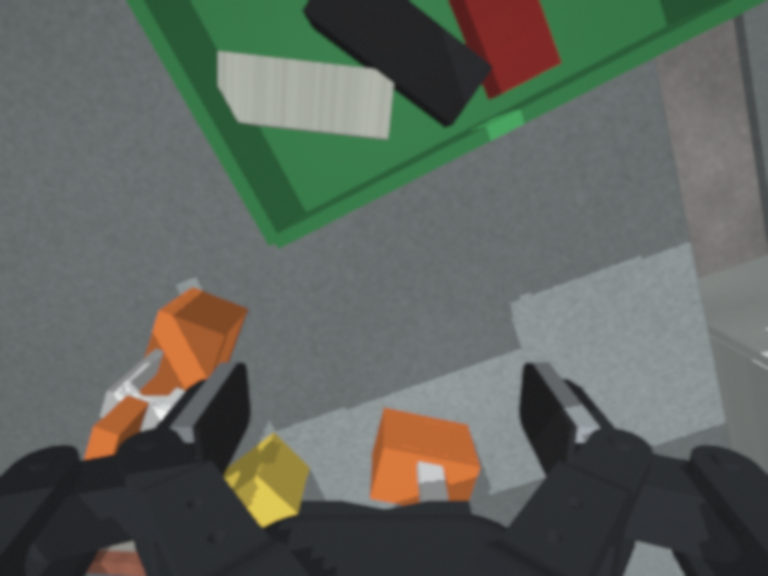

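The wrist view shows the bin, two orange look-alikes and the yellow box. The moves were refused because every row needs all five keys, so I'll resend them.

Request:
play_rows --motion '[{"tx": 0.03,"ty": -0.05,"tz": 0.03,"twist": -0.18,"grip": 1},{"tx": 0.06,"ty": -0.1,"tz": 0.05,"twist": -0.36,"grip": 1},{"tx": 0.09,"ty": -0.15,"tz": 0.05,"twist": -0.54,"grip": 1},{"tx": 0.12,"ty": -0.2,"tz": 0.05,"twist": -0.72,"grip": 1},{"tx": 0.15,"ty": -0.25,"tz": 0.05,"twist": -0.9,"grip": 1},{"tx": 0.17,"ty": -0.3,"tz": 0.05,"twist": -1.08,"grip": 1},{"tx": 0.19,"ty": -0.34,"tz": 0.05,"twist": -1.26,"grip": 1},{"tx": 0.19,"ty": -0.34,"tz": 0.05,"twist": -1.44,"grip": 1}]'

```text
t: 1.15
eef_pos: [0.3872, 0.1711, 0.2809]
orientation: [-3.141, 0.001, 1.325]
ft_force: [-0.5, -0.1, -0.5]
finger_gap: 0.0855
finger_force: 0.0
```

Request:
play_rows --motion '[{"tx": 0,"ty": -0.03,"tz": 0,"twist": -0.1,"grip": 1},{"tx": 0,"ty": -0.06,"tz": 0,"twist": -0.16,"grip": 1},{"tx": 0,"ty": -0.06,"tz": 0,"twist": -0.16,"grip": 1}]'

```text
t: 1.52
eef_pos: [0.3862, 0.1126, 0.2812]
orientation: [-3.142, 0.0, 1.174]
ft_force: [0.9, 0.2, -1.0]
finger_gap: 0.0855
finger_force: 0.0
```

```bash
python3 - <<'E'
from h import *
tool()
im,W=cloud('wrist');save('w2.png',im);np.savez('w2.npz',im=im,W=W)
c=get_calibration('wrist');R=cv2.Rodrigues(np.array(c['rvec'],float))[0];print(-R.T@np.array(c['tvec']).ravel(),R[2])
for b in((.3,.5,.08,.26,.03,.045),(.3,.5,.06,.28,.007,.045)):
    m=box(W,*b);k,lab,st,ce=cv2.connectedComponentsWithStats(m.astype(np.uint8))
    for i in range(1,k):
        if st[i,4]>100:p=W[lab==i];print(st[i],cv2.minAreaRect(p[:,:2].astype(np.float32)),np.median(p,0))
E
```

```text
t 1.525 pos [0.3862 0.1126 0.2812] toolY deg -22.73946121968342 gap 0.08550124132413729 F [ 0.9  0.2 -1. ] q [ 0.14 -0.25  1.59 -0.    1.81  0.54]
[0.4129631 0.1798701 0.4247399] [-0.10835302 -0.26008993 -0.95948572]
[234  84  12  59 673] ((0.38813790678977966, 0.1722242832183838), (0.06911652535200119, 0.013438750058412552), 65.94003295898438) [0.38865136 0.17418607 0.03893543]
[174  32  15  13 102] ((0.358582079410553, 0.2779466211795807), (0.012313189916312695, 0.0010268825571984053), 17.50175666809082) [0.35847591 0.27798775 0.02846997]
[ 209   68   64   88 5298] ((0.38758614659309387, 0.1719721406698227), (0.11007987707853317, 0.08010801672935486), 65.56326293945312) [0.38910831 0.17471704 0.01329272]
[289 156  63  29 324] ((0.4565490186214447, 0.0605061799287796), (0.0864514410495758, 0.004372061230242252), 2.4987683296203613) [0.46480586 0.06185851 0.01978226]
```

View pics/w2.png

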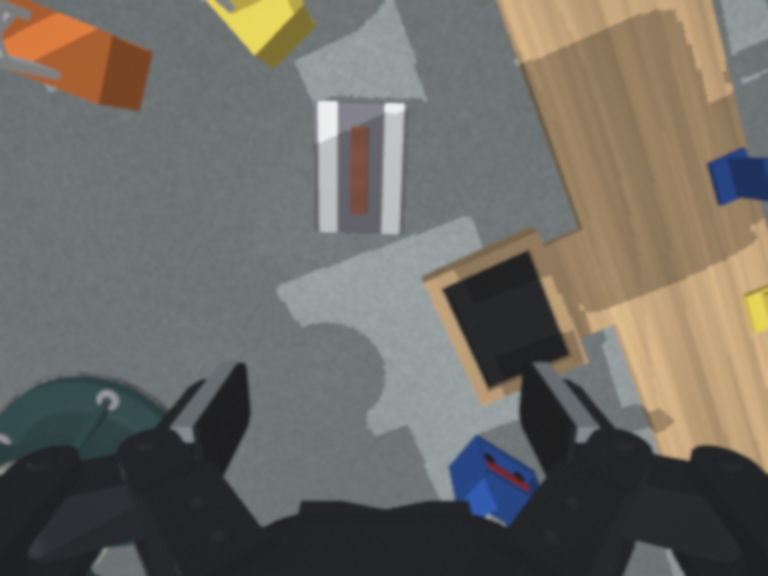

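The wrist view shows the panel wall at (358,170) and the black bed at (507,320), both in clear view.

```bash
python3 - <<'E'
from h import *
z=np.load('w2.npz');im,W=z['im'],z['W']
v=im.max(2)
m=(v<60)&box(W,.38,.55,-.1,.09,.012,.03)
k,lab,st,ce=cv2.connectedComponentsWithStats(m.astype(np.uint8));i=1+np.argmax(st[1:,4])
p=W[lab==i];print('bed',st[i],cv2.minAreaRect(p[:,:2].astype(np.float32)),np.median(p,0))
h=cv2.cvtColor(im,cv2.COLOR_RGB2HSV)
m=box(W,.38,.53,-.12,.1,.0215,.028)&(h[...,1]>60)&(h[...,0]<25)
k,lab,st,ce=cv2.connectedComponentsWithStats(m.astype(np.uint8));
for i in range(1,k):
  if st[i,4]>60:p=W[lab==i];print('rim',st[i],cv2.minAreaRect(p[:,:2].astype(np.float32)),np.median(p,0))
p=W[m];print('all rim',cv2.minAreaRect(p[:,:2].astype(np.float32)))
E
```

```text
bed [ 297  169   81   88 4161] ((0.4597940146923065, -0.008018750697374344), (0.08115997165441513, 0.11166965216398239), 2.7779316902160645) [ 0.45979749 -0.00411048  0.0210335 ]
rim [ 283  154  109  116 2571] ((0.4601343870162964, -0.007317118346691132), (0.10977106541395187, 0.14023509621620178), 2.8934648036956787) [0.46233825 0.01055821 0.02501281]
all rim ((0.4601343870162964, -0.007317118346691132), (0.10977106541395187, 0.14023509621620178), 2.8934648036956787)
```

Request:
play_rows --motion '[{"tx": 0.001,"ty": 0.06,"tz": -0.05,"twist": -0.03,"grip": 1},{"tx": 0.001,"ty": 0.06,"tz": -0.1,"twist": -0.03,"grip": 0.6},{"tx": 0.001,"ty": 0.06,"tz": -0.15,"twist": -0.03,"grip": 0.6},{"tx": 0.001,"ty": 0.06,"tz": -0.2,"twist": -0.03,"grip": 0.6},{"tx": 0.001,"ty": 0.06,"tz": -0.23,"twist": -0.03,"grip": 0.6},{"tx": 0.001,"ty": 0.06,"tz": -0.25,"twist": -0.03,"grip": 0.6},{"tx": 0.001,"ty": 0.06,"tz": -0.263,"twist": -0.03,"grip": 0.6},{"tx": 0.001,"ty": 0.06,"tz": -0.263,"twist": -0.03,"grip": 0.6}]'

```text
t: 2.58
eef_pos: [0.3864, 0.1742, 0.0175]
orientation: [-3.14, 0.001, 1.148]
ft_force: [0.2, 0.6, 0.2]
finger_gap: 0.051
finger_force: 0.0
```

Request:
play_rows --motion '[{"tx": 0,"ty": 0,"tz": 0,"twist": 0,"grip": 0},{"tx": 0,"ty": 0,"tz": 0,"twist": 0,"grip": 0},{"tx": 0,"ty": 0,"tz": 0,"twist": 0,"grip": 0},{"tx": 0,"ty": 0,"tz": 0,"twist": 0,"grip": 0},{"tx": 0,"ty": 0,"tz": 0,"twist": 0,"grip": 0},{"tx": 0,"ty": 0,"tz": 0,"twist": 0,"grip": 0}]' --newtons 60

```text
t: 3.32
eef_pos: [0.3883, 0.1741, 0.0197]
orientation: [3.14, -0.002, 1.147]
ft_force: [-0.3, 0.5, 6.8]
finger_gap: 0.0126
finger_force: 62.0
```

Request:
play_rows --motion '[{"tx": 0,"ty": 0,"tz": 0.03,"twist": 0,"grip": 0},{"tx": 0,"ty": 0,"tz": 0.08,"twist": 0.1,"grip": 0},{"tx": 0.02,"ty": -0.05,"tz": 0.08,"twist": 0.25,"grip": 0},{"tx": 0.045,"ty": -0.1,"tz": 0.08,"twist": 0.4,"grip": 0},{"tx": 0.065,"ty": -0.15,"tz": 0.08,"twist": 0.474,"grip": 0},{"tx": 0.072,"ty": -0.18,"tz": 0.08,"twist": 0.474,"grip": 0},{"tx": 0.072,"ty": -0.18,"tz": 0.06,"twist": 0.474,"grip": 0},{"tx": 0.072,"ty": -0.18,"tz": 0.05,"twist": 0.474,"grip": 0}]'

```text
t: 4.32
eef_pos: [0.4579, -0.0065, 0.0664]
orientation: [-3.138, -0.001, 1.62]
ft_force: [0.1, -0.4, -1.9]
finger_gap: 0.0126
finger_force: 60.9
```

```bash
python3 - <<'E'
from h import *
tool()
a=cloud('side')
save('p1.png',a[0][150:300,150:350],3.5)
im,W=cloud('wrist');save('w3.png',im,1)
m=box(W,.36,.56,-.12,.12,.05,.12)
k,lab,st,ce=cv2.connectedComponentsWithStats(m.astype(np.uint8))
for i in range(1,k):
  if st[i,4]>100:p=W[lab==i];print(st[i],cv2.minAreaRect(p[:,:2].astype(np.float32)),np.median(p,0))
E
```

```text
t 4.325 pos [ 0.4579 -0.0065  0.0664] toolY deg 2.7970239499847054 gap 0.012610823525440214 F [ 0.1 -0.4 -1.9] q [-0.14 -0.02  1.82  0.    1.35 -0.19]
[  134   138   248   197 26079] ((0.4572107493877411, -0.007718883454799652), (0.08271580189466476, 0.11041215062141418), 2.864849328994751) [0.45606074 0.0079549  0.05935757]
```

View pics/w3.png

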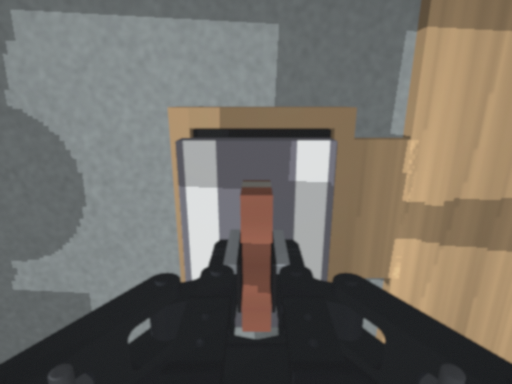

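The panel is held square over the recess, 2.5 mm short in x.

Request:
play_rows --motion '[{"tx": 0.0025,"ty": 0,"tz": 0,"twist": 0,"grip": 0},{"tx": 0.0025,"ty": 0,"tz": -0.01,"twist": 0,"grip": 0},{"tx": 0.0025,"ty": 0,"tz": -0.018,"twist": 0,"grip": 0},{"tx": 0.0025,"ty": 0,"tz": -0.022,"twist": 0,"grip": 0},{"tx": 0.0025,"ty": 0,"tz": -0.026,"twist": 0,"grip": 0},{"tx": 0.0025,"ty": 0,"tz": -0.028,"twist": 0,"grip": 0},{"tx": 0.0025,"ty": 0,"tz": -0.028,"twist": 0,"grip": 0}]' --newtons 90

```text
t: 5.3
eef_pos: [0.4617, -0.0062, 0.0403]
orientation: [-3.142, 0.0, 1.621]
ft_force: [-0.1, -0.1, -1.9]
finger_gap: 0.0118
finger_force: 92.4
```

Request:
play_rows --motion '[{"tx": 0,"ty": 0,"tz": -0.003,"twist": 0,"grip": 0},{"tx": 0,"ty": 0,"tz": -0.006,"twist": 0,"grip": 0},{"tx": 0,"ty": 0,"tz": -0.009,"twist": 0,"grip": 0},{"tx": 0,"ty": 0,"tz": -0.009,"twist": 0,"grip": 0}]'

```text
t: 5.8
eef_pos: [0.4621, -0.0063, 0.0323]
orientation: [3.14, 0.0, 1.621]
ft_force: [-2.3, -0.1, 4.6]
finger_gap: 0.0117
finger_force: 93.5
```

Request:
play_rows --motion '[{"tx": 0,"ty": 0,"tz": -0.002,"twist": 0,"grip": 0},{"tx": 0,"ty": 0,"tz": -0.004,"twist": 0,"grip": 0},{"tx": 0,"ty": 0,"tz": -0.006,"twist": 0,"grip": 0},{"tx": 0,"ty": 0,"tz": -0.006,"twist": 0,"grip": 0}]'

```text
t: 6.3
eef_pos: [0.4623, -0.0063, 0.0315]
orientation: [3.141, 0.001, 1.621]
ft_force: [-15.6, 0.8, 34.2]
finger_gap: 0.0119
finger_force: 97.6
```

Request:
play_rows --motion '[{"tx": 0,"ty": 0,"tz": -0.002,"twist": 0,"grip": 0},{"tx": 0,"ty": 0,"tz": -0.004,"twist": 0,"grip": 0},{"tx": 0,"ty": 0,"tz": -0.004,"twist": 0,"grip": 0}]'

```text
t: 6.68
eef_pos: [0.4625, -0.0063, 0.0313]
orientation: [3.141, 0.001, 1.621]
ft_force: [-24.5, 2.1, 55.7]
finger_gap: 0.0119
finger_force: 100.6
```

Request:
play_rows --motion '[{"tx": 0,"ty": 0,"tz": 0.006,"twist": 0,"grip": 0},{"tx": -0.001,"ty": 0,"tz": 0.009,"twist": 0,"grip": 0},{"tx": -0.001,"ty": 0,"tz": 0.009,"twist": 0,"grip": 0.5},{"tx": -0.001,"ty": 0,"tz": 0.009,"twist": 0,"grip": 0.5},{"tx": -0.001,"ty": 0,"tz": 0.009,"twist": 0,"grip": 0.5},{"tx": -0.001,"ty": 0,"tz": 0.05,"twist": 0,"grip": 0.5},{"tx": -0.001,"ty": -0.05,"tz": 0.1,"twist": 0,"grip": 0.5}]'

```text
t: 7.55
eef_pos: [0.46, -0.0488, 0.1151]
orientation: [-3.139, -0.002, 1.626]
ft_force: [1.5, -0.7, 1.0]
finger_gap: 0.0427
finger_force: 0.0
```

Request:
play_rows --motion '[{"tx": -0.02,"ty": -0.05,"tz": 0.05,"twist": 0,"grip": 1},{"tx": -0.04,"ty": -0.1,"tz": 0.1,"twist": 0,"grip": 1},{"tx": -0.06,"ty": -0.15,"tz": 0.16,"twist": 0,"grip": 1},{"tx": -0.06,"ty": -0.2,"tz": 0.2,"twist": 0,"grip": 1},{"tx": -0.06,"ty": -0.25,"tz": 0.22,"twist": 0,"grip": 1},{"tx": -0.06,"ty": -0.3,"tz": 0.22,"twist": 0,"grip": 1},{"tx": -0.06,"ty": -0.31,"tz": 0.22,"twist": 0,"grip": 1},{"tx": -0.06,"ty": -0.31,"tz": 0.22,"twist": 0,"grip": 1}]'

```text
t: 8.55
eef_pos: [0.4004, -0.3621, 0.3342]
orientation: [-3.14, -0.002, 1.618]
ft_force: [-0.2, -0.3, 0.5]
finger_gap: 0.0852
finger_force: 0.0
```

```bash
python3 - <<'E'
from h import *
tool()
im,W=cloud('wrist');save('w4.png',im,1.5);np.savez('w4.npz',im=im,W=W)
a=cloud('side');b=cloud('scene')
for n,(i_,w) in(('side',a),('scene',b),('wrist',(im,W))):
    for z0,z1 in((.019,.03),(.045,.055)):
        p=w[box(w,.41,.51,-.07,.06,z0,z1)];
        if len(p)>20:print(n,z0,len(p),np.median(p,0),cv2.minAreaRect(p[:,:2].astype(np.float32)))
    for col in('red','yellow','blue'):
        for zz in((.125,.158),(.05,.064)):
            m=hsvmask(i_,col)&box(w,.2,.5,-.45,.45,*zz)
            if m.sum()>15:print(n,col,zz[0],m.sum(),np.median(w[m],0),cv2.minAreaRect(w[m][:,:2].astype(np.float32)))
E
```

```text
t 8.55 pos [ 0.4004 -0.3621  0.3342] toolY deg 2.7012352594156113 gap 0.0852071364104643 F [-0.2 -0.3  0.5] q [-0.84  0.07  1.19  0.    1.89 -0.89]
side 0.019 194 [ 0.46462247 -0.05372836  0.02191951] ((0.4603210985660553, -0.00577167421579361), (0.09821493178606033, 0.12944073975086212), 0.6870349645614624)
side red 0.125 113 [ 0.37157777 -0.30386999  0.15054853] ((0.3719653785228729, -0.2999246418476105), (0.016293449327349663, 0.022796696051955223), 32.87118148803711)
side red 0.05 460 [ 0.37776222 -0.31117555  0.05784014] ((0.37156736850738525, -0.2996807396411896), (0.052301499992609024, 0.08058148622512817), 32.98630905151367)
side yellow 0.05 187 [0.36721205 0.30450423 0.05742448] ((0.3620021641254425, 0.3200213313102722), (0.05238623172044754, 0.08893617242574692), 18.197166442871094)
side blue 0.125 21 [ 0.39749175 -0.18116382  0.14793272] ((0.3974371552467346, -0.1808789074420929), (0.010490216314792633, 0.004400622099637985), 55.04921340942383)
side blue 0.05 363 [ 0.39750501 -0.18482     0.05790129] ((0.3919896185398102, -0.17379283905029297), (0.053890690207481384, 0.080
[... 1155 characters left out ...]
5791949927807), 31.15192413330078)
scene blue 0.05 222 [ 0.40128536 -0.17109145  0.0575687 ] ((0.39583781361579895, -0.17150947451591492), (0.05137455090880394, 0.08046174049377441), 32.21813201904297)
wrist red 0.125 305 [ 0.373104   -0.29750629  0.15692572] ((0.3729906678199768, -0.2977522611618042), (0.013870426453649998, 0.023962371051311493), 32.3763542175293)
wrist red 0.05 1432 [ 0.37323867 -0.29191163  0.06098875] ((0.3725378215312958, -0.2976272404193878), (0.04765116050839424, 0.07738901674747467), 32.452816009521484)
wrist blue 0.05 1341 [ 0.40183862 -0.1919948   0.06099778] ((0.39930179715156555, -0.18428148329257965), (0.04855402559041977, 0.05243523791432381), 32.3818244934082)
```

View pics/w4.png

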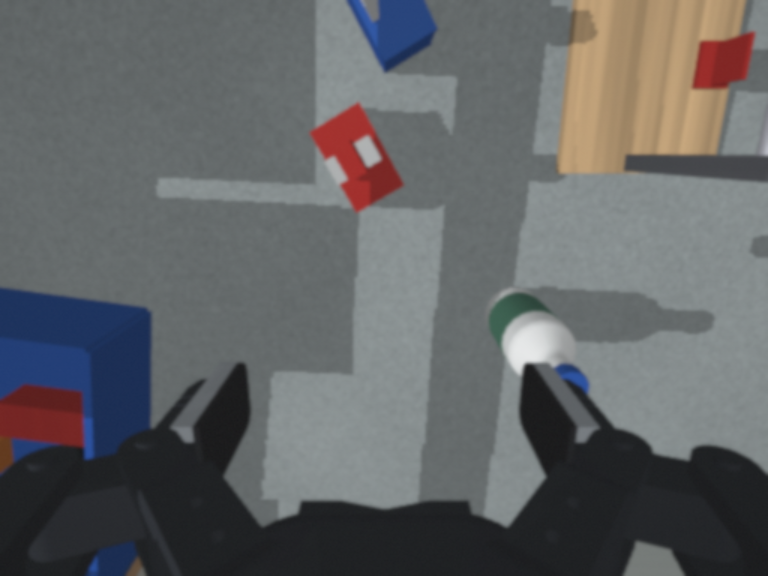

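Red has its tab centre at (0.373, -0.298) and a yaw of 32.4°. The panel looks flush. Next I grasp red.

Request:
play_rows --motion '[{"tx": -0.02,"ty": 0.03,"tz": -0.01,"twist": 0.18,"grip": 0.8},{"tx": -0.027,"ty": 0.064,"tz": -0.04,"twist": 0.36,"grip": 0.7},{"tx": -0.027,"ty": 0.064,"tz": -0.09,"twist": 0.518,"grip": 0.7},{"tx": -0.027,"ty": 0.064,"tz": -0.14,"twist": 0.518,"grip": 0.7},{"tx": -0.027,"ty": 0.064,"tz": -0.18,"twist": 0.518,"grip": 0.7},{"tx": -0.027,"ty": 0.064,"tz": -0.195,"twist": 0.518,"grip": 0.7},{"tx": -0.027,"ty": 0.064,"tz": -0.205,"twist": 0.518,"grip": 0.7},{"tx": -0.027,"ty": 0.064,"tz": -0.205,"twist": 0.518,"grip": 0.7}]'

```text
t: 9.7
eef_pos: [0.3742, -0.2965, 0.1314]
orientation: [3.141, 0.001, 2.139]
ft_force: [-0.4, -0.5, 0.4]
finger_gap: 0.0597
finger_force: 0.0
```

Request:
play_rows --motion '[{"tx": 0,"ty": 0,"tz": 0,"twist": 0,"grip": 0},{"tx": 0,"ty": 0,"tz": 0,"twist": 0,"grip": 0},{"tx": 0,"ty": 0,"tz": 0,"twist": 0,"grip": 0},{"tx": 0,"ty": 0,"tz": 0,"twist": 0,"grip": 0},{"tx": 0,"ty": 0,"tz": 0,"twist": 0,"grip": 0},{"tx": 0,"ty": 0,"tz": 0,"twist": 0,"grip": 0}]' --newtons 60

```text
t: 10.45
eef_pos: [0.374, -0.297, 0.1315]
orientation: [-3.142, 0.002, 2.139]
ft_force: [-0.9, -0.8, 5.0]
finger_gap: 0.0127
finger_force: 60.8
```

Request:
play_rows --motion '[{"tx": 0,"ty": 0,"tz": 0.05,"twist": 0,"grip": 0},{"tx": 0.03,"ty": 0,"tz": 0.097,"twist": -0.15,"grip": 0},{"tx": 0.08,"ty": 0,"tz": 0.097,"twist": -0.33,"grip": 0},{"tx": 0.13,"ty": 0.02,"tz": 0.097,"twist": -0.48,"grip": 0},{"tx": 0.17,"ty": 0.05,"tz": 0.097,"twist": -0.518,"grip": 0},{"tx": 0.18,"ty": 0.11,"tz": 0.097,"twist": -0.518,"grip": 0},{"tx": 0.18,"ty": 0.17,"tz": 0.097,"twist": -0.518,"grip": 0},{"tx": 0.18,"ty": 0.23,"tz": 0.097,"twist": -0.518,"grip": 0}]'

```text
t: 11.45
eef_pos: [0.5532, -0.064, 0.2255]
orientation: [-3.139, -0.002, 1.621]
ft_force: [0.6, 0.4, -1.5]
finger_gap: 0.0128
finger_force: 59.9
```

Request:
play_rows --motion '[{"tx": 0,"ty": 0.06,"tz": 0,"twist": 0,"grip": 0},{"tx": 0,"ty": 0.12,"tz": 0,"twist": 0,"grip": 0},{"tx": 0,"ty": 0.18,"tz": 0,"twist": 0,"grip": 0},{"tx": 0,"ty": 0.23,"tz": 0,"twist": 0,"grip": 0},{"tx": 0,"ty": 0.254,"tz": 0,"twist": 0,"grip": 0},{"tx": 0,"ty": 0.254,"tz": 0,"twist": 0,"grip": 0}]'

```text
t: 12.2
eef_pos: [0.5527, 0.1896, 0.2257]
orientation: [-3.138, -0.0, 1.624]
ft_force: [-0.6, -0.3, -1.2]
finger_gap: 0.0129
finger_force: 60.0
```

```bash
python3 - <<'E'
from h import *
tool()
im,W=cloud('wrist');np.savez('w5.npz',im=im,W=W)
a=cloud('side');b=cloud('scene')
cv2.imwrite('pics/c5.png',np.hstack([cv2.resize(im,(400,300)),cv2.resize(a[0][90:240,200:400],(400,300))])[:,:,::-1])
m=box(W,.5,.75,.0,.4,.17,.186);p=W[m];
l=cv2.fitLine(p[:,:2].astype(np.float32),cv2.DIST_HUBER,0,.01,.01).ravel();print('wrist rail',len(p),l,p[:,2].max())
for nm,(i_,w) in(('side',a),('scene',b)):
  m=hsvmask(i_,'red')&box(w,.45,.62,.1,.28,.06,.3);print(nm,m.sum(),np.median(w[m],0))
  k=m&(w[...,2]<.2);p=w[k];print('boxtop z',np.percentile(p[:,2],95),cv2.minAreaRect(p[p[:,2]>np.percentile(p[:,2],95)-.006][:,:2].astype(np.float32)))
m=hsvmask(im,'red')&box(W,.45,.65,.1,.3,.14,.17);p=W[m];print('wrist box',m.sum(),p[:,2].max(),cv2.minAreaRect(p[:,:2].astype(np.float32)))
E
```

```text
t 12.2 pos [0.5527 0.1896 0.2257] toolY deg 3.070274868243189 gap 0.012912889031861096 F [-0.6 -0.3 -1.2] q [0.23 0.17 1.29 0.   1.68 0.18]
wrist rail 4485 [ 0.05707934 -0.99836963  0.6112379   0.22929017] 0.18592136204094403
side 515 [0.55078962 0.16077165 0.14889581]
boxtop z 0.15446474292818466 ((0.5502922534942627, 0.18755200505256653), (0.051587317138910294, 0.08800454437732697), 4.345605850219727)
scene 334 [0.56228926 0.17830278 0.14866231]
boxtop z 0.15316124668847247 ((0.5494648218154907, 0.18680180609226227), (0.08201855421066284, 0.03797672316431999), 89.7286148071289)
wrist box 4095 0.15757662650727175 ((0.5507361888885498, 0.2039448618888855), (0.0487472303211689, 0.05134350433945656), 3.112942695617676)
```

View pics/c5.png

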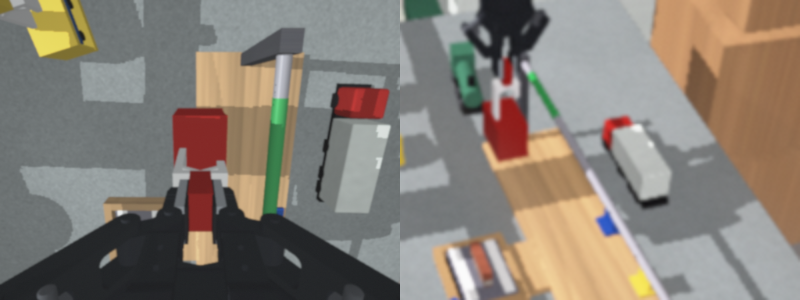

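The wrist crop shows the box 63 mm short of the rail, aligned with it, over the green stretch. The throat height is right.

Request:
play_rows --motion '[{"tx": 0,"ty": 0,"tz": 0.003,"twist": 0,"grip": 0},{"tx": 0.02,"ty": 0.001,"tz": 0.003,"twist": 0,"grip": 0},{"tx": 0.04,"ty": 0.002,"tz": 0.003,"twist": 0,"grip": 0},{"tx": 0.063,"ty": 0.003,"tz": 0.003,"twist": 0,"grip": 0},{"tx": 0.063,"ty": 0.003,"tz": 0.003,"twist": 0,"grip": 0},{"tx": 0.063,"ty": 0.003,"tz": -0.007,"twist": 0,"grip": 0},{"tx": 0.063,"ty": 0.003,"tz": -0.015,"twist": 0,"grip": 0},{"tx": 0.063,"ty": 0.003,"tz": -0.02,"twist": 0,"grip": 0}]'

```text
t: 13.35
eef_pos: [0.6158, 0.1905, 0.2065]
orientation: [-3.14, 0.0, 1.621]
ft_force: [0.1, -0.5, -1.5]
finger_gap: 0.0129
finger_force: 60.0
```

Request:
play_rows --motion '[{"tx": 0,"ty": 0,"tz": -0.004,"twist": 0,"grip": 0},{"tx": 0,"ty": 0,"tz": -0.007,"twist": 0,"grip": 0},{"tx": 0,"ty": 0,"tz": -0.007,"twist": 0,"grip": 0}]'

```text
t: 13.72
eef_pos: [0.6166, 0.1907, 0.2003]
orientation: [-3.141, 0.0, 1.621]
ft_force: [-0.3, 0.8, -1.8]
finger_gap: 0.0128
finger_force: 60.0
```

```bash
python3 - <<'E'
from h import *
tool()
im,W=cloud('wrist');np.savez('w6.npz',im=im,W=W)
a=cloud('side');b=cloud('scene')
cv2.imwrite('pics/c6.png',np.hstack([cv2.resize(b[0][110:230,290:450],(400,300)),cv2.resize(a[0][90:240,200:400],(400,300))])[:,:,::-1])
for nm,(i_,w) in(('side',a),('scene',b)):
  for c in('blue','yellow','red'):
    m=hsvmask(i_,c)&box(w,.66,.72,-.3,.1,.02,.06)
    if m.sum()>9:print(nm,c,m.sum(),np.median(w[m],0),np.percentile(w[m][:,1],[3,97]))
E
```

```text
t 13.725 pos [0.6166 0.1907 0.2003] toolY deg 2.8696586841626583 gap 0.012755729549002693 F [-0.3  0.8 -1.8] q [0.21 0.31 1.17 0.   1.66 0.16]
side blue 19 [0.67929222 0.03693526 0.02763826] [0.02317719 0.05212442]
side yellow 24 [ 0.68553634 -0.09528432  0.02678931] [-0.11139993 -0.07771017]
scene yellow 143 [ 0.69202796 -0.09121611  0.03972647] [-0.1068941  -0.07463015]
scene red 138 [ 0.69727992 -0.20036834  0.03673874] [-0.21536036 -0.18522508]
```

View pics/c6.png

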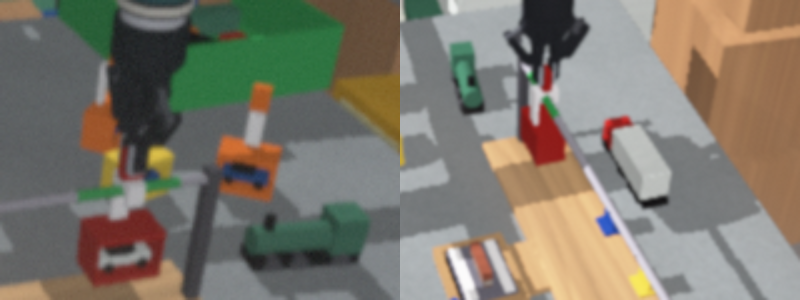

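The hook is over the green stretch with the lip on the far side. I'll lower until it makes contact.

Request:
play_rows --motion '[{"tx": 0,"ty": 0,"tz": -0.0015,"twist": 0,"grip": 0},{"tx": 0,"ty": 0,"tz": -0.003,"twist": 0,"grip": 0},{"tx": 0,"ty": 0,"tz": -0.003,"twist": 0,"grip": 0}]'

```text
t: 14.25
eef_pos: [0.6168, 0.1907, 0.1984]
orientation: [3.141, -0.0, 1.621]
ft_force: [-1.3, 0.2, 1.7]
finger_gap: 0.0126
finger_force: 60.5
```

Request:
play_rows --motion '[{"tx": 0,"ty": 0,"tz": -0.001,"twist": 0,"grip": 0},{"tx": 0,"ty": 0,"tz": -0.001,"twist": 0,"grip": 0}]'

```text
t: 14.5
eef_pos: [0.6169, 0.1907, 0.1984]
orientation: [3.14, -0.0, 1.621]
ft_force: [-2.6, -0.9, 5.8]
finger_gap: 0.0128
finger_force: 61.0
```

Request:
play_rows --motion '[{"tx": 0.001,"ty": -0.02,"tz": 0.001,"twist": 0,"grip": 0},{"tx": 0.0025,"ty": -0.05,"tz": 0.001,"twist": 0,"grip": 0},{"tx": 0.004,"ty": -0.08,"tz": 0.001,"twist": 0,"grip": 0},{"tx": 0.0055,"ty": -0.11,"tz": 0.001,"twist": 0,"grip": 0},{"tx": 0.007,"ty": -0.14,"tz": 0.001,"twist": 0,"grip": 0},{"tx": 0.0085,"ty": -0.17,"tz": 0.001,"twist": 0,"grip": 0},{"tx": 0.01,"ty": -0.2,"tz": 0.001,"twist": 0,"grip": 0},{"tx": 0.01,"ty": -0.2,"tz": 0.001,"twist": 0,"grip": 0}]'

```text
t: 15.5
eef_pos: [0.6261, -0.0134, 0.1978]
orientation: [-3.14, 0.004, 1.616]
ft_force: [-2.9, -3.4, 3.3]
finger_gap: 0.0127
finger_force: 60.6
```

Request:
play_rows --motion '[{"tx": 0.001,"ty": -0.02,"tz": 0,"twist": 0,"grip": 0},{"tx": 0.0025,"ty": -0.05,"tz": 0,"twist": 0,"grip": 0},{"tx": 0.004,"ty": -0.08,"tz": 0,"twist": 0,"grip": 0},{"tx": 0.0055,"ty": -0.11,"tz": 0,"twist": 0,"grip": 0},{"tx": 0.007,"ty": -0.14,"tz": 0,"twist": 0,"grip": 0},{"tx": 0.0085,"ty": -0.17,"tz": 0,"twist": 0,"grip": 0},{"tx": 0.0097,"ty": -0.195,"tz": 0,"twist": 0,"grip": 0},{"tx": 0.0097,"ty": -0.195,"tz": 0,"twist": 0,"grip": 0}]'

```text
t: 16.5
eef_pos: [0.6356, -0.2072, 0.1978]
orientation: [-3.14, 0.004, 1.618]
ft_force: [-4.5, -3.4, 3.7]
finger_gap: 0.0128
finger_force: 60.9
```

```bash
python3 - <<'E'
from h import *
tool()
im,W=cloud('wrist');np.savez('w7.npz',im=im,W=W)
a=cloud('side');b=cloud('scene')
cv2.imwrite('pics/c7.png',np.hstack([cv2.resize(b[0][150:300,130:330],(400,300)),cv2.resize(im,(400,300))])[:,:,::-1])
for nm,(i_,w) in(('side',a),('scene',b),('wrist',(im,W))):
  for c in('blue','yellow','red'):
    m=hsvmask(i_,c)&box(w,.665,.72,-.3,.1,.014,.06)
    if m.sum()>9:print(nm,'mark',c,m.sum(),np.median(w[m],0),np.percentile(w[m][:,1],[3,97]))
  m=hsvmask(i_,'red')&box(w,.59,.665,-.27,-.12,.06,.14);p=w[m]
  if len(p)>9:print(nm,'pack',m.sum(),np.median(p,0),np.percentile(p[:,1],[2,98]))
E
```

```text
t 16.5 pos [ 0.6356 -0.2072  0.1978] toolY deg 2.693449639671641 gap 0.012825830009625106 F [-4.5 -3.4  3.7] q [-0.4   0.36  1.11 -0.    1.67 -0.45]
side mark blue 40 [0.67778924 0.03791255 0.01869006] [0.02358222 0.05353011]
side pack 597 [ 0.61988931 -0.23070905  0.11808693] [-0.25009403 -0.17551521]
scene mark blue 42 [0.68535443 0.04347505 0.03953081] [0.03174144 0.05383715]
scene mark yellow 209 [ 0.69230155 -0.09064021  0.02934476] [-0.10709498 -0.07448246]
scene mark red 204 [ 0.6979797  -0.19972392  0.02777054] [-0.21587198 -0.18379814]
scene pack 545 [ 0.64944318 -0.20663874  0.12310829] [-0.24449871 -0.16912925]
wrist mark yellow 1387 [ 0.68670924 -0.09044012  0.01978316] [-0.10834649 -0.07250122]
wrist mark red 1001 [ 0.69215805 -0.19698225  0.01973204] [-0.2167797  -0.18095756]
wrist pack 2682 [ 0.64284188 -0.18435317  0.12705112] [-0.21197978 -0.16709758]
```

View pics/c7.png

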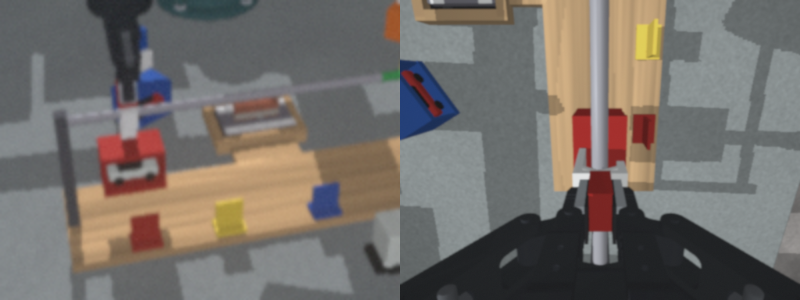

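Red is hanging near its ticket, but the pack centre is about 5 mm past it. I'll correct that and release.

Request:
play_rows --motion '[{"tx": 0,"ty": 0.002,"tz": 0,"twist": 0,"grip": 0},{"tx": -0.001,"ty": 0.005,"tz": 0.0005,"twist": 0,"grip": 0},{"tx": -0.0015,"ty": 0.005,"tz": 0.001,"twist": 0,"grip": 0},{"tx": -0.0015,"ty": 0.005,"tz": 0.001,"twist": 0,"grip": 0}]'

```text
t: 17.15
eef_pos: [0.6352, -0.1985, 0.198]
orientation: [3.141, -0.001, 1.622]
ft_force: [0.9, -0.6, -0.2]
finger_gap: 0.0126
finger_force: 60.2
```

Request:
play_rows --motion '[{"tx": 0,"ty": 0,"tz": 0,"twist": 0,"grip": 0.2},{"tx": 0,"ty": 0,"tz": 0,"twist": 0,"grip": 0.4},{"tx": 0,"ty": 0,"tz": 0,"twist": 0,"grip": 0.6},{"tx": 0,"ty": 0,"tz": 0,"twist": 0,"grip": 0.6},{"tx": 0,"ty": 0,"tz": 0.03,"twist": 0,"grip": 0.6},{"tx": 0,"ty": 0,"tz": 0.07,"twist": 0,"grip": 0.6}]'

```text
t: 17.9
eef_pos: [0.6343, -0.1992, 0.2675]
orientation: [-3.138, -0.002, 1.621]
ft_force: [0.2, -0.6, 0.8]
finger_gap: 0.0513
finger_force: 0.0
```

```bash
python3 - <<'E'
from h import *
s=tool()
a=cloud('side');b=cloud('scene')
for nm,(i_,w) in(('side',a),('scene',b)):
  m=hsvmask(i_,'red')&box(w,.59,.665,-.27,-.12,.06,.14);p=w[m]
  print(nm,'pack',m.sum(),np.median(p,0),np.percentile(p[:,1],[2,98]))
  for c in('yellow','blue'):
    m=hsvmask(i_,c)&box(w,.25,.5,-.35,.45,.05,.064);
    if m.sum()>9:print(nm,c,cv2.minAreaRect(w[m][:,:2].astype(np.float32)))
E
```

```text
t 17.9 pos [ 0.6343 -0.1992  0.2675] toolY deg 2.8628774343437016 gap 0.05134326791154537 F [ 0.2 -0.6  0.8] q [-0.39  0.35  0.99  0.    1.81 -0.44]
side pack 608 [ 0.62142885 -0.22417296  0.1161908 ] [-0.24088468 -0.16837688]
side yellow ((0.36213016510009766, 0.3189314603805542), (0.0516415499150753, 0.08423331379890442), 18.30738067626953)
side blue ((0.39084592461586, -0.1739228367805481), (0.0524662509560585, 0.08083055168390274), 31.04300880432129)
scene pack 525 [ 0.64930776 -0.19908859  0.12320783] [-0.23645872 -0.16094525]
scene yellow ((0.366834431886673, 0.3223732113838196), (0.05132191255688667, 0.0899127870798111), 16.2989444732666)
scene blue ((0.3966796100139618, -0.1720609813928604), (0.0492389053106308, 0.0799136683344841), 31.856096267700195)
```

Request:
play_rows --motion '[{"tx": 0,"ty": 0,"tz": 0.05,"twist": 0,"grip": 0.7},{"tx": -0.03,"ty": 0.05,"tz": 0.06,"twist": 0,"grip": 0.7},{"tx": -0.06,"ty": 0.1,"tz": 0.06,"twist": 0,"grip": 0.7},{"tx": -0.09,"ty": 0.15,"tz": 0.06,"twist": 0,"grip": 0.7},{"tx": -0.12,"ty": 0.2,"tz": 0.06,"twist": 0,"grip": 0.7},{"tx": -0.15,"ty": 0.25,"tz": 0.06,"twist": 0,"grip": 0.7},{"tx": -0.18,"ty": 0.3,"tz": 0.06,"twist": 0,"grip": 0.7},{"tx": -0.21,"ty": 0.35,"tz": 0.06,"twist": 0,"grip": 0.7}]'

```text
t: 19.0
eef_pos: [0.4236, 0.152, 0.328]
orientation: [3.141, -0.0, 1.62]
ft_force: [0.4, 0.5, -0.3]
finger_gap: 0.0602
finger_force: 0.0
```

Request:
play_rows --motion '[{"tx": -0.03,"ty": 0.05,"tz": 0,"twist": 0.12,"grip": 0.7},{"tx": -0.054,"ty": 0.1,"tz": 0,"twist": 0.25,"grip": 0.7},{"tx": -0.054,"ty": 0.1,"tz": 0,"twist": 0.25,"grip": 0.7},{"tx": -0.054,"ty": 0.1,"tz": 0,"twist": 0.25,"grip": 0.7}]'

```text
t: 19.5
eef_pos: [0.3709, 0.2505, 0.3281]
orientation: [-3.141, 0.001, 1.871]
ft_force: [-0.4, -0.2, 0.6]
finger_gap: 0.0601
finger_force: 0.0
```

```bash
python3 - <<'E'
from h import *
s=tool()
im,W=cloud('wrist');np.savez('w8.npz',im=im,W=W);save('w8.png',im,1)
for zz in((.15,.16),(.055,.064)):
  m=hsvmask(im,'yellow')&box(W,.25,.5,.15,.5,*zz)
  k,lab,st,ce=cv2.connectedComponentsWithStats(m.astype(np.uint8))
  for i in range(1,k):
    if st[i,4]>30:p=W[lab==i];print(st[i],np.median(p,0),cv2.minAreaRect(p[:,:2].astype(np.float32)))
E
```

```text
t 19.5 pos [0.3709 0.2505 0.3281] toolY deg 17.180862370562735 gap 0.06010863037988361 F [-0.4 -0.2  0.6] q [ 0.47 -0.14  1.4  -0.    1.88  0.17]
[264  89  15  26 323] [0.36309768 0.322191   0.15697096] ((0.36349740624427795, 0.3222147226333618), (0.013779710046947002, 0.023928202688694), 18.278493881225586)
[ 248   69   39   64 1478] [0.36158324 0.33299755 0.06104776] ((0.3632780611515045, 0.3221171796321869), (0.04790787026286125, 0.07772691547870636), 18.28400421142578)
```

View pics/w8.png

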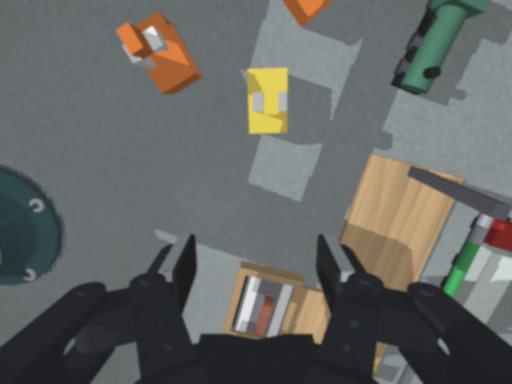

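Yellow is at pixel (267,100), clear of the orange boxes. I'll grasp it.

Request:
play_rows --motion '[{"tx": -0.004,"ty": 0.04,"tz": -0.02,"twist": 0.019,"grip": 0.5},{"tx": -0.0075,"ty": 0.0717,"tz": -0.06,"twist": 0.019,"grip": 0.5},{"tx": -0.0075,"ty": 0.0717,"tz": -0.1,"twist": 0.019,"grip": 0.5},{"tx": -0.0075,"ty": 0.0717,"tz": -0.15,"twist": 0.019,"grip": 0.5},{"tx": -0.0075,"ty": 0.0717,"tz": -0.18,"twist": 0.019,"grip": 0.5},{"tx": -0.0075,"ty": 0.0717,"tz": -0.197,"twist": 0.019,"grip": 0.5},{"tx": -0.0075,"ty": 0.0717,"tz": -0.197,"twist": 0.019,"grip": 0.5}]'

```text
t: 20.42
eef_pos: [0.3637, 0.3212, 0.1306]
orientation: [-3.14, 0.001, 1.888]
ft_force: [0.7, -0.4, 0.8]
finger_gap: 0.043
finger_force: 0.0
```

Request:
play_rows --motion '[{"tx": 0,"ty": 0,"tz": 0,"twist": 0,"grip": 0},{"tx": 0,"ty": 0,"tz": 0,"twist": 0,"grip": 0},{"tx": 0,"ty": 0,"tz": 0,"twist": 0,"grip": 0},{"tx": 0,"ty": 0,"tz": 0,"twist": 0,"grip": 0},{"tx": 0,"ty": 0,"tz": 0,"twist": 0,"grip": 0},{"tx": 0,"ty": 0,"tz": 0,"twist": 0,"grip": 0}]' --newtons 60

```text
t: 21.18
eef_pos: [0.3643, 0.3229, 0.1335]
orientation: [3.138, -0.001, 1.89]
ft_force: [-1.0, -1.4, 5.9]
finger_gap: 0.0131
finger_force: 60.2
```

Request:
play_rows --motion '[{"tx": 0,"ty": 0,"tz": 0.05,"twist": 0,"grip": 0},{"tx": 0.01,"ty": -0.02,"tz": 0.1,"twist": -0.1,"grip": 0},{"tx": 0.05,"ty": -0.06,"tz": 0.1,"twist": -0.2,"grip": 0},{"tx": 0.09,"ty": -0.1,"tz": 0.1,"twist": -0.269,"grip": 0},{"tx": 0.14,"ty": -0.134,"tz": 0.1,"twist": -0.269,"grip": 0},{"tx": 0.189,"ty": -0.134,"tz": 0.1,"twist": -0.269,"grip": 0},{"tx": 0.189,"ty": -0.134,"tz": 0.1,"twist": -0.269,"grip": 0},{"tx": 0.189,"ty": -0.134,"tz": 0.1,"twist": -0.269,"grip": 0}]'

```text
t: 22.18
eef_pos: [0.5519, 0.1884, 0.2307]
orientation: [-3.14, 0.0, 1.621]
ft_force: [0.1, 0.3, -1.0]
finger_gap: 0.0126
finger_force: 59.6
```

```bash
cat > prehook.py <<'E'
from h import *
import sys
c=sys.argv[1]
tool()
im,W=cloud('wrist')
m=box(W,.57,.66,.2,.4,.172,.184);p=W[m]
l=cv2.fitLine(p[:,:2].astype(np.float32),cv2.DIST_HUBER,0,.01,.01).ravel()
m=hsvmask(im,c)&box(W,.45,.65,.1,.3,.14,.175);p=W[m];r=cv2.minAreaRect(p[:,:2].astype(np.float32));print('wrist box',m.sum(),np.median(p[:,2]),r)
print('rail x at y=.19:',l[2]+(.19-l[3])*l[0]/l[1],'dx to go',l[2]+(.19-l[3])*l[0]/l[1]-r[0][0])
E
python3 prehook.py yellow
```

```text
t 22.175 pos [0.5519 0.1884 0.2307] toolY deg 2.8723040111518685 gap 0.01260710224017055 F [ 0.1  0.3 -1. ] q [0.23 0.16 1.29 0.   1.69 0.18]
wrist box 4048 0.158020470750434 ((0.5499675273895264, 0.2026577889919281), (0.048865579068660736, 0.05100177600979805), 3.022366523742676)
rail x at y=.19: 0.61486405 dx to go 0.064896524
```

Request:
play_rows --motion '[{"tx": 0.02,"ty": 0.001,"tz": 0,"twist": 0,"grip": 0},{"tx": 0.04,"ty": 0.002,"tz": 0,"twist": 0,"grip": 0},{"tx": 0.064,"ty": 0.003,"tz": 0,"twist": 0,"grip": 0},{"tx": 0.064,"ty": 0.003,"tz": 0,"twist": 0,"grip": 0},{"tx": 0.064,"ty": 0.003,"tz": -0.01,"twist": 0,"grip": 0},{"tx": 0.064,"ty": 0.003,"tz": -0.019,"twist": 0,"grip": 0},{"tx": 0.064,"ty": 0.003,"tz": -0.026,"twist": 0,"grip": 0},{"tx": 0.064,"ty": 0.003,"tz": -0.028,"twist": 0,"grip": 0}]'

```text
t: 23.22
eef_pos: [0.6157, 0.1913, 0.2024]
orientation: [-3.14, 0.0, 1.621]
ft_force: [0.7, 0.7, -1.3]
finger_gap: 0.0128
finger_force: 59.5
```

Request:
play_rows --motion '[{"tx": 0,"ty": 0,"tz": -0.001,"twist": 0,"grip": 0},{"tx": 0,"ty": 0,"tz": -0.002,"twist": 0,"grip": 0},{"tx": 0,"ty": 0,"tz": -0.002,"twist": 0,"grip": 0}]'

```text
t: 23.6
eef_pos: [0.6166, 0.1913, 0.2017]
orientation: [3.141, -0.0, 1.621]
ft_force: [0.5, -0.4, -1.8]
finger_gap: 0.0129
finger_force: 59.5
```

Request:
play_rows --motion '[{"tx": 0,"ty": 0,"tz": -0.001,"twist": 0,"grip": 0},{"tx": 0,"ty": 0,"tz": -0.001,"twist": 0,"grip": 0}]'

```text
t: 23.85
eef_pos: [0.6164, 0.1913, 0.2005]
orientation: [3.142, 0.0, 1.621]
ft_force: [0.2, -0.7, -1.8]
finger_gap: 0.0128
finger_force: 59.5
```

Request:
play_rows --motion '[{"tx": 0,"ty": 0,"tz": -0.001,"twist": 0,"grip": 0},{"tx": 0,"ty": 0,"tz": -0.002,"twist": 0,"grip": 0},{"tx": 0,"ty": 0,"tz": -0.002,"twist": 0,"grip": 0}]'

```text
t: 24.22
eef_pos: [0.6166, 0.1913, 0.2002]
orientation: [3.14, -0.0, 1.621]
ft_force: [-1.3, -0.2, 5.9]
finger_gap: 0.0132
finger_force: 60.6
```

Request:
play_rows --motion '[{"tx": 0.001,"ty": -0.02,"tz": 0.001,"twist": 0,"grip": 0},{"tx": 0.0025,"ty": -0.05,"tz": 0.001,"twist": 0,"grip": 0},{"tx": 0.0045,"ty": -0.09,"tz": 0.001,"twist": 0,"grip": 0},{"tx": 0.0065,"ty": -0.13,"tz": 0.001,"twist": 0,"grip": 0},{"tx": 0.0085,"ty": -0.17,"tz": 0.001,"twist": 0,"grip": 0},{"tx": 0.0105,"ty": -0.21,"tz": 0.001,"twist": 0,"grip": 0},{"tx": 0.0125,"ty": -0.25,"tz": 0.001,"twist": 0,"grip": 0},{"tx": 0.0135,"ty": -0.27,"tz": 0.001,"twist": 0,"grip": 0}]'

```text
t: 25.22
eef_pos: [0.6292, -0.0804, 0.1998]
orientation: [-3.141, -0.001, 1.619]
ft_force: [-2.4, 3.9, 3.8]
finger_gap: 0.0125
finger_force: 60.3
```

Request:
play_rows --motion '[{"tx": 0.0003,"ty": -0.007,"tz": 0,"twist": 0,"grip": 0},{"tx": 0.0005,"ty": -0.012,"tz": 0,"twist": 0,"grip": 0},{"tx": 0,"ty": -0.012,"tz": 0.0005,"twist": 0,"grip": 0},{"tx": 0,"ty": -0.012,"tz": 0.0005,"twist": 0,"grip": 0}]'

```text
t: 25.72
eef_pos: [0.6297, -0.0901, 0.1998]
orientation: [-3.141, 0.0, 1.622]
ft_force: [-2.7, 2.1, 2.5]
finger_gap: 0.0129
finger_force: 60.1
```

```bash
cat > mk.py <<'E'
from h import *
import sys
tool()
R=lambda p:np.stack([(p[:,0]-.6248)*.9988+(p[:,1]-.0005)*.0497,-(p[:,0]-.6248)*.0497+(p[:,1]-.0005)*.9988,p[:,2]],1)
for nm in('scene','side','wrist'):
  i_,w=cloud(nm)
  for c in sys.argv[1:]:
    for lab,b in(('mark',(.665,.72,-.3,.1,.014,.06)),('pack',(.58,.665,-.3,.13,.065,.135))):
      m=hsvmask(i_,c)&box(w,*b);m=cv2.morphologyEx(m.astype(np.uint8),cv2.MORPH_OPEN,np.ones((3,3)))>0
      if m.sum()>20:
        p=R(w[m]);q=np.percentile(p[:,1],[1.5,98.5]);print(nm,lab,c,m.sum(),'y',q,'mid',q.mean(),'w',q[1]-q[0])
E
python3 mk.py red yellow blue
```

```text
t 25.725 pos [ 0.6297 -0.0901  0.1998] toolY deg 2.9119714681238094 gap 0.01286366129694715 F [-2.7  2.1  2.5] q [-0.23  0.29  1.2  -0.    1.66 -0.28]
scene mark red 200 y [-0.22074623 -0.18734128] mid -0.20404375498863864 w 0.033404947678665364
scene pack red 499 y [-0.23744959 -0.16272401] mid -0.2000867992491621 w 0.07472558008558627
scene mark yellow 186 y [-0.11113303 -0.07744572] mid -0.09428937710520893 w 0.0336873152040016
scene pack yellow 576 y [-0.13124044 -0.05339773] mid -0.09231908606604895 w 0.0778427137955193
side pack red 601 y [-0.2411809  -0.16834837] mid -0.20476463289086588 w 0.07283253508433649
side pack yellow 476 y [-0.13327867 -0.05665879] mid -0.0949687301620395 w 0.07661987383430595
wrist mark red 378 y [-0.2189987  -0.18321141] mid -0.2011050545228349 w 0.03578728187366512
wrist pack red 531 y [-0.21233106 -0.17268333] mid -0.1925071976824488 w 0.03964772731874666
wrist mark yellow 1005 y [-0.11125589 -0.07368168] mid -0.09246878579209017 w 0.03757421024518398
wrist pack yellow 2653 y [-0.09594754 -0.05099162] mid -0.07346958160846931 w 0.044955925090662784
wrist mark blue 1323 y [0.02032072 0.05736771] mid 0.038844214090270376 w 0.03704699236255406
```

Request:
play_rows --motion '[{"tx": 0,"ty": -0.0025,"tz": 0,"twist": 0,"grip": 0},{"tx": -0.0007,"ty": -0.0025,"tz": 0.0007,"twist": 0,"grip": 0},{"tx": -0.0007,"ty": -0.0025,"tz": 0.0007,"twist": 0,"grip": 0}]'

```text
t: 26.25
eef_pos: [0.6296, -0.0939, 0.2]
orientation: [3.141, 0.001, 1.62]
ft_force: [0.3, 0.8, -1.7]
finger_gap: 0.0126
finger_force: 59.6
```

Request:
play_rows --motion '[{"tx": 0,"ty": 0,"tz": 0,"twist": 0,"grip": 0.2},{"tx": 0,"ty": 0,"tz": 0,"twist": 0,"grip": 0.4},{"tx": 0,"ty": 0,"tz": 0,"twist": 0,"grip": 0.5},{"tx": 0,"ty": 0,"tz": 0,"twist": 0,"grip": 0.5},{"tx": 0,"ty": 0,"tz": 0.04,"twist": 0,"grip": 0.5},{"tx": 0,"ty": 0,"tz": 0.09,"twist": 0,"grip": 0.5},{"tx": -0.02,"ty": -0.02,"tz": 0.13,"twist": 0,"grip": 0.5}]'

```text
t: 27.12
eef_pos: [0.6098, -0.1123, 0.3324]
orientation: [3.14, 0.0, 1.623]
ft_force: [1.0, -0.6, 0.7]
finger_gap: 0.0426
finger_force: 0.0
```

Request:
play_rows --motion '[{"tx": -0.04,"ty": -0.03,"tz": 0,"twist": 0.15,"grip": 0.5},{"tx": -0.08,"ty": -0.06,"tz": 0,"twist": 0.3,"grip": 0.5},{"tx": -0.12,"ty": -0.09,"tz": 0,"twist": 0.45,"grip": 0.5},{"tx": -0.16,"ty": -0.12,"tz": 0,"twist": 0.5,"grip": 0.5},{"tx": -0.2,"ty": -0.13,"tz": 0,"twist": 0.5,"grip": 0.5},{"tx": -0.2,"ty": -0.13,"tz": 0,"twist": 0.5,"grip": 0.5},{"tx": -0.2,"ty": -0.13,"tz": 0,"twist": 0.5,"grip": 0.5}]'

```text
t: 28.0
eef_pos: [0.4096, -0.2431, 0.331]
orientation: [3.141, 0.001, 2.121]
ft_force: [0.5, 0.3, -0.1]
finger_gap: 0.0431
finger_force: 0.0
```

```bash
python3 - <<'E'
from h import *
s=tool()
im,W=cloud('wrist');np.savez('w9.npz',im=im,W=W);save('w9.png',im,1)
for zz in((.15,.16),(.055,.064)):
  m=hsvmask(im,'blue')&box(W,.25,.55,-.4,.1,*zz)
  k,lab,st,ce=cv2.connectedComponentsWithStats(m.astype(np.uint8))
  for i in range(1,k):
    if st[i,4]>30:p=W[lab==i];print(st[i],np.median(p,0),cv2.minAreaRect(p[:,:2].astype(np.float32)))
E
python3 mk.py red yellow
python3 - <<'E'
import numpy as np,sys
sys.path.insert(0,'.')
from h import *
W=np.load('w9.npz')['W']
for z0,z1 in((.018,.03),(.045,.056)):
  p=W[box(W,.40,.52,-.08,.07,z0,z1)];print(len(p),np.median(p[:,2]) if len(p) else 0)
E
```

```text
t 28.0 pos [ 0.4096 -0.2431  0.331 ] toolY deg 31.514705226632714 gap 0.04311219716383381 F [ 0.5  0.3 -0.1] q [-0.66 -0.08  1.34  0.    1.88 -1.2 ]
[272  90  15  26 333] [ 0.39160652 -0.17232432  0.15694596] ((0.3923009932041168, -0.17175786197185516), (0.013979471288621426, 0.023998606950044632), 32.908607482910156)
[ 255   70   37   63 1459] [ 0.38930076 -0.16648853  0.06105628] ((0.3918553292751312, -0.17183758318424225), (0.04674213007092476, 0.0775754526257515), 33.05461120605469)
t 28.05 pos [ 0.4099 -0.2429  0.3308] toolY deg 31.5549049965975 gap 0.04289019054787147 F [-0.2 -0.3  0.2] q [-0.65 -0.08  1.34  0.    1.88 -1.2 ]
scene mark red 205 y [-0.22089846 -0.18710122] mid -0.20399984137316085 w 0.03379724340090698
scene pack red 489 y [-0.23725016 -0.16227057] mid -0.19976036705705774 w 0.07497959260581546
scene mark yellow 181 y [-0.11135138 -0.07734676] mid -0.09434907239289164 w 0.034004623056882025
scene pack yellow 570 y [-0.13502517 -0.05746162] mid -0.09624339817997113 w 0.07756354720779862
side pack red 602 y [-0.24188005 -0.16772222] mid -0.20480113368328584 w 0.07415783146363983
side pack yellow 453 y [-0.13691846 -0.05844867] mid -0.09768356399089226 w 0.07846979412061328
wrist pack red 3150 y [-0.23692235 -0.16133918] mid -0.1991307629229897 w 0.07558316522502445
wrist pack yellow 3895 y [-0.13456335 -0.05641418] mid -0.09548876611997356 w 0.07814916527932571
5493 0.025113422744763105
585 0.05085788889415768
```

View pics/w9.png

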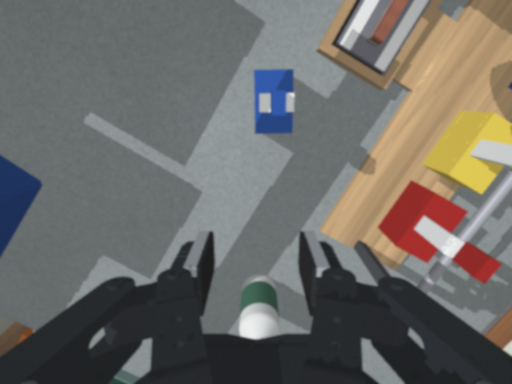

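Blue is at pixel (273,100). Red and yellow hang within about 3 mm of their tickets. I'll grasp blue.

Request:
play_rows --motion '[{"tx": -0.01,"ty": 0.04,"tz": -0.02,"twist": 0.026,"grip": 0.5},{"tx": -0.0175,"ty": 0.071,"tz": -0.06,"twist": 0.026,"grip": 0.5},{"tx": -0.0175,"ty": 0.071,"tz": -0.1,"twist": 0.026,"grip": 0.5},{"tx": -0.0175,"ty": 0.071,"tz": -0.15,"twist": 0.026,"grip": 0.5},{"tx": -0.0175,"ty": 0.071,"tz": -0.18,"twist": 0.026,"grip": 0.5},{"tx": -0.0175,"ty": 0.071,"tz": -0.198,"twist": 0.026,"grip": 0.5},{"tx": -0.0175,"ty": 0.071,"tz": -0.198,"twist": 0.026,"grip": 0.5}]'

```text
t: 29.08
eef_pos: [0.3911, -0.1711, 0.1309]
orientation: [-3.14, -0.004, 2.148]
ft_force: [-0.3, 0.2, 0.3]
finger_gap: 0.0427
finger_force: 0.0
```

Request:
play_rows --motion '[{"tx": 0,"ty": 0,"tz": 0,"twist": 0,"grip": 0},{"tx": 0,"ty": 0,"tz": 0,"twist": 0,"grip": 0},{"tx": 0,"ty": 0,"tz": 0,"twist": 0,"grip": 0},{"tx": 0,"ty": 0,"tz": 0,"twist": 0,"grip": 0},{"tx": 0,"ty": 0,"tz": 0,"twist": 0,"grip": 0},{"tx": 0,"ty": 0,"tz": 0,"twist": 0,"grip": 0}]' --newtons 60

```text
t: 29.82
eef_pos: [0.3928, -0.1726, 0.1343]
orientation: [3.14, 0.003, 2.147]
ft_force: [1.7, 0.6, 5.5]
finger_gap: 0.0126
finger_force: 61.4
```

Request:
play_rows --motion '[{"tx": 0,"ty": 0,"tz": 0.05,"twist": 0,"grip": 0},{"tx": 0.01,"ty": 0.02,"tz": 0.1,"twist": -0.12,"grip": 0},{"tx": 0.03,"ty": 0.07,"tz": 0.1,"twist": -0.26,"grip": 0},{"tx": 0.06,"ty": 0.12,"tz": 0.1,"twist": -0.4,"grip": 0},{"tx": 0.09,"ty": 0.17,"tz": 0.1,"twist": -0.527,"grip": 0},{"tx": 0.12,"ty": 0.22,"tz": 0.1,"twist": -0.527,"grip": 0},{"tx": 0.14,"ty": 0.27,"tz": 0.1,"twist": -0.527,"grip": 0},{"tx": 0.16,"ty": 0.32,"tz": 0.1,"twist": -0.527,"grip": 0}]'

```text
t: 30.82
eef_pos: [0.5516, 0.1492, 0.2311]
orientation: [-3.139, 0.001, 1.62]
ft_force: [0.1, -0.1, -1.9]
finger_gap: 0.0125
finger_force: 60.5
```

Request:
play_rows --motion '[{"tx": 0,"ty": 0.03,"tz": 0,"twist": 0,"grip": 0},{"tx": 0,"ty": 0.041,"tz": 0,"twist": 0,"grip": 0},{"tx": 0,"ty": 0.041,"tz": 0,"twist": 0,"grip": 0}]'

```text
t: 31.2
eef_pos: [0.5513, 0.1885, 0.2319]
orientation: [-3.14, 0.001, 1.62]
ft_force: [0.3, -0.9, -1.7]
finger_gap: 0.0125
finger_force: 60.5
```

```bash
python3 prehook.py blue
```

```text
t 31.2 pos [0.5513 0.1885 0.2319] toolY deg 2.838245050387073 gap 0.012533415188850256 F [ 0.3 -0.9 -1.7] q [ 0.23  0.16  1.29 -0.    1.69  0.18]
wrist box 3994 0.1584878841197179 ((0.5496453642845154, 0.2042713165283203), (0.048225633800029755, 0.050265245139598846), 2.963160753250122)
rail x at y=.19: 0.61404747 dx to go 0.0644021
```

Request:
play_rows --motion '[{"tx": 0.02,"ty": 0.001,"tz": 0,"twist": 0,"grip": 0},{"tx": 0.04,"ty": 0.002,"tz": 0,"twist": 0,"grip": 0},{"tx": 0.0645,"ty": 0.003,"tz": 0,"twist": 0,"grip": 0},{"tx": 0.0645,"ty": 0.003,"tz": 0,"twist": 0,"grip": 0},{"tx": 0.0645,"ty": 0.003,"tz": -0.01,"twist": 0,"grip": 0},{"tx": 0.0645,"ty": 0.003,"tz": -0.02,"twist": 0,"grip": 0},{"tx": 0.0645,"ty": 0.003,"tz": -0.028,"twist": 0,"grip": 0},{"tx": 0.0645,"ty": 0.003,"tz": -0.03,"twist": 0,"grip": 0}]'

```text
t: 32.25
eef_pos: [0.6154, 0.1918, 0.2014]
orientation: [-3.14, 0.0, 1.62]
ft_force: [0.9, 0.9, -1.6]
finger_gap: 0.0128
finger_force: 60.4
```

Request:
play_rows --motion '[{"tx": 0,"ty": 0,"tz": -0.001,"twist": 0,"grip": 0},{"tx": 0,"ty": 0,"tz": -0.002,"twist": 0,"grip": 0},{"tx": 0,"ty": 0,"tz": -0.002,"twist": 0,"grip": 0}]'

```text
t: 32.62
eef_pos: [0.6164, 0.1919, 0.2012]
orientation: [3.141, -0.0, 1.62]
ft_force: [0.2, 0.6, -2.4]
finger_gap: 0.0127
finger_force: 60.7
```

Request:
play_rows --motion '[{"tx": 0,"ty": 0,"tz": -0.001,"twist": 0,"grip": 0},{"tx": 0,"ty": 0,"tz": -0.002,"twist": 0,"grip": 0},{"tx": 0,"ty": 0,"tz": -0.002,"twist": 0,"grip": 0}]'

```text
t: 33.0
eef_pos: [0.6165, 0.1919, 0.2011]
orientation: [3.139, -0.0, 1.62]
ft_force: [-1.4, -0.6, 6.0]
finger_gap: 0.0127
finger_force: 61.6
```

Request:
play_rows --motion '[{"tx": 0.001,"ty": -0.02,"tz": 0.001,"twist": 0,"grip": 0},{"tx": 0.0025,"ty": -0.05,"tz": 0.001,"twist": 0,"grip": 0},{"tx": 0.004,"ty": -0.08,"tz": 0.001,"twist": 0,"grip": 0},{"tx": 0.0055,"ty": -0.11,"tz": 0.001,"twist": 0,"grip": 0},{"tx": 0.007,"ty": -0.14,"tz": 0.001,"twist": 0,"grip": 0},{"tx": 0.0075,"ty": -0.154,"tz": 0.001,"twist": 0,"grip": 0},{"tx": 0.0075,"ty": -0.154,"tz": 0.0017,"twist": 0,"grip": 0},{"tx": 0.0068,"ty": -0.154,"tz": 0.0022,"twist": 0,"grip": 0}]'

```text
t: 34.0
eef_pos: [0.6232, 0.0371, 0.2005]
orientation: [3.141, 0.002, 1.619]
ft_force: [-0.6, -1.5, 0.3]
finger_gap: 0.0128
finger_force: 60.8
```

```bash
python3 mk.py red yellow blue
```

```text
t 34.0 pos [0.6232 0.0371 0.2005] toolY deg 2.775462022635523 gap 0.01276743457366067 F [-0.6 -1.5  0.3] q [-0.03  0.26  1.23 -0.    1.65 -0.08]
scene mark red 190 y [-0.22039361 -0.18713603] mid -0.20376482063913642 w 0.03325758869810522
scene pack red 546 y [-0.237425    0.05965021] mid -0.08888739749715606 w 0.2970752077637837
scene mark yellow 191 y [-0.1115342  -0.07832589] mid -0.09493004589460735 w 0.03320831591330156
scene pack yellow 580 y [-0.13491426 -0.05734178] mid -0.09612802284073416 w 0.07757248167232779
scene pack blue 151 y [0.00183983 0.07367282] mid 0.03775632862313543 w 0.07183299256183599
side pack red 595 y [-0.24135834 -0.16737409] mid -0.20436621365041685 w 0.07398425399501796
side pack yellow 446 y [-0.13685905 -0.06012784] mid -0.09849344714762698 w 0.07673121156578307
side pack blue 435 y [-0.00614962  0.06708365] mid 0.03046701784984584 w 0.07323326620666488
wrist mark yellow 170 y [-0.09553259 -0.07311396] mid -0.08432327253870066 w 0.022418632517076792
wrist pack yellow 716 y [-0.08461651 -0.05435313] mid -0.06948481919411353 w 0.030263382685364625
wrist mark blue 904 y [0.02227651 0.05835041] mid 0.040313460342418866 w 0.03607390652902459
wrist pack blue 2511 y [0.03304448 0.07803236] mid 0.055538416494224224 w 0.04498787779274597
```

Request:
play_rows --motion '[{"tx": 0,"ty": 0.001,"tz": 0,"twist": 0,"grip": 0},{"tx": 0,"ty": 0.001,"tz": 0,"twist": 0,"grip": 0.2},{"tx": 0,"ty": 0.001,"tz": 0,"twist": 0,"grip": 0.4},{"tx": 0,"ty": 0.001,"tz": 0,"twist": 0,"grip": 0.5},{"tx": 0,"ty": 0.001,"tz": 0,"twist": 0,"grip": 0.5},{"tx": 0,"ty": 0.001,"tz": 0.04,"twist": 0,"grip": 0.5},{"tx": 0,"ty": 0.001,"tz": 0.09,"twist": 0,"grip": 0.5},{"tx": -0.02,"ty": -0.02,"tz": 0.14,"twist": 0,"grip": 0.5}]'

```text
t: 35.15
eef_pos: [0.6032, 0.0186, 0.3414]
orientation: [-3.141, -0.001, 1.622]
ft_force: [1.5, -0.9, 0.8]
finger_gap: 0.0425
finger_force: 0.0
```

Request:
play_rows --motion '[{"tx": -0.01,"ty": -0.05,"tz": 0.03,"twist": 0,"grip": 0.5},{"tx": -0.03,"ty": -0.1,"tz": 0.06,"twist": 0,"grip": 0.5},{"tx": -0.05,"ty": -0.15,"tz": 0.08,"twist": 0,"grip": 0.5},{"tx": -0.07,"ty": -0.2,"tz": 0.08,"twist": 0,"grip": 0.5},{"tx": -0.07,"ty": -0.25,"tz": 0.08,"twist": 0,"grip": 0.5},{"tx": -0.07,"ty": -0.27,"tz": 0.08,"twist": 0,"grip": 0.5},{"tx": -0.07,"ty": -0.27,"tz": 0.08,"twist": 0,"grip": 0.5}]'

```text
t: 36.02
eef_pos: [0.5331, -0.253, 0.4201]
orientation: [-3.141, -0.001, 1.618]
ft_force: [0.6, 0.8, -0.6]
finger_gap: 0.0426
finger_force: 0.0
```

```bash
python3 mk.py red yellow blue; python3 - <<'E'
from h import *
im,W=cloud('wrist');b=cloud('scene')[0]
cv2.imwrite('pics/c10.png',np.hstack([cv2.resize(b[120:300,130:370],(400,300)),cv2.resize(im,(400,300))])[:,:,::-1])
h=cv2.cvtColor(im,cv2.COLOR_RGB2HSV)
m=box(W,.40,.52,-.08,.07,.015,.035);print('rim+panel z pct',np.percentile(W[m][:,2],[5,25,50,75,95]))
g=m&(h[...,1]<40);w=m&(h[...,1]>80);print('panel z',np.median(W[g][:,2]),'rim z',np.median(W[w][:,2]),g.sum(),w.sum())
E
```

```text
t 36.025 pos [ 0.5331 -0.253   0.4201] toolY deg 2.714121281175437 gap 0.04256173223478571 F [ 0.6  0.8 -0.6] q [-0.54  0.23  0.83  0.    2.08 -0.59]
scene mark red 190 y [-0.22098445 -0.18813315] mid -0.20455879912779787 w 0.032851302420736805
scene pack red 573 y [-0.23726974  0.06165317] mid -0.08780828499835193 w 0.29892290611078315
scene mark yellow 178 y [-0.11127723 -0.07692461] mid -0.0941009214424438 w 0.034352620866150235
scene pack yellow 570 y [-0.13498906 -0.05748025] mid -0.09623465324173557 w 0.07750881535953616
scene mark blue 80 y [0.0266231  0.05213643] mid 0.03937976217867419 w 0.02551333399097164
scene pack blue 231 y [0.00477935 0.07441818] mid 0.03959876123502525 w 0.06963883093208274
side pack red 600 y [-0.2412281  -0.16717837] mid -0.2042032322149453 w 0.07404972631700965
side pack yellow 446 y [-0.13717864 -0.0608716 ] mid -0.0990251196725477 w 0.07630703613834017
side pack blue 418 y [-0.00366485  0.06567963] mid 0.031007388904077105 w 0.06934448744426036
wrist mark red 52 y [-0.19308692 -0.18525418] mid -0.18917055005871752 w 0.007832730490563433
wrist pack red 1181 y [-0.2370237  -0.16097843] mid -0.19900106888088986 w 0.07604526983095744
wrist mark yellow 211 y [-0.11192841 -0.08468831] mid -0.09830836050244751 w 0.027240100646626422
wrist pack yellow 1543 y [-0.13491102 -0.05667961] mid -0.09579531817084384 w 0.07823140795412256
rim+panel z pct [0.02007635 0.02414718 0.02498091 0.02571751 0.02669711]
panel z 0.0250736455395081 rim z 0.024919102556711308 1062 1019
```

View pics/c10.png

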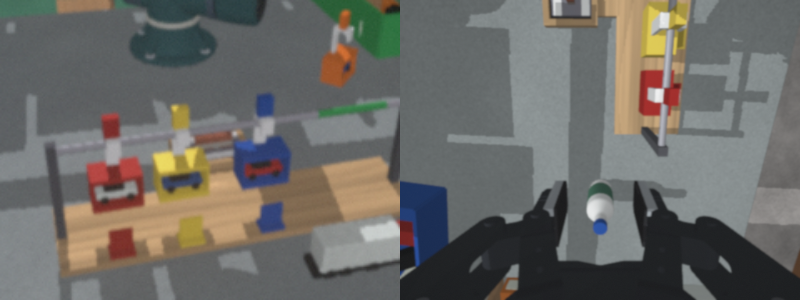

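The panel and rim both measure 25 mm high, so the panel is flush. All three packs hang still, within about 1–4 mm of their tickets. I'll hand the job in.

```bash
python3 -c "
from workcell import job
print(job.sign_off())"
```

```text
the job is handed in; nothing more can be done
None
```

The job is handed in: the panel is flush in the recess, and the red, yellow and blue cars were hung in that order, at rest about 4, 2 and 1 mm from their ticket centres by camera; the verdict was not shown.

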